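# Load the carafe with ice sticks from the rack top

### The arm

A 6-joint arm with a two-finger parallel gripper is mounted at the origin on the work surface. World frame = base frame: x ahead of the robot, y to its left, z up, the work surface at z = 0. Lengths are in m, angles in rad, forces in N, time in s.
With the tool pointing down it reaches from about 0.325 to 0.9 m from the base axis. Payload 6.1 kg.
Tool frame: the origin (TCP) lies at the very end of the fingers, on their centre line; the grasp point (between the pads) lies 19 mm behind it (grip_point_offset is the distance from the TCP to the grasp point, in m); y points along the fingers, x is the direction in which the jaws open and shut, and the axes are right-handed (so a half turn about y gives the same grasp; the last joint's range is limited). The gripper opens to 85 mm and grips with 20 to 120 N. Pads are 22 mm wide; open, the fingers measure 114 mm over their backs; the gripper's body (76 mm by 85 mm) begins 54 mm behind the grasp point. The pads swing forward as they close: fully open they stand 13 mm farther back than shut.
Start: joints at [-1.365, 0.22, 1.526, -0, 1.395, -0.126], TCP at [0.204, -0.591, 0.198] pointing down, gripper open.
Joint ranges: [-2.98, 2.98], [-0.91, 2.08], [0.09, 2.57], [-1.24, 4.39], [0.2, 2.65], [-2.68, 2.68]. Speed limits (rad/s): [2.57, 2.57, 3.01, 3.14, 3.14, 3.14].

### API

Orientations are given as a unit quaternion [x, y, z, w].
In Python, from cell import * gives the robot as it stands. The module is installed in compiled form; this text tells all that it offers.
- The arm moves only by the tool jog_arm, never from a script. Its argument "commands" is a list of rows, each an object of numbers: "wx", "wy", "wz": the turn, a rotation vector about the tool's x, y, z in rad; "dx", "dy", "dz": the shift along the tool's x, y, z in cm; "hand": the closure, from -1 (fully open) to 1 (shut). In form: [{"wx": .., "wy": .., "wz": .., "dx": .., "dy": .., "dz": .., "hand": ..}, ...]. A call has 1 to 5 rows; each row is the pose to reach, as a shift and turn from the pose commanded when the call began, along the tool's axes at that moment; what a row does not reach only later rows make up. A row lasts 1/10 s, in which the tool goes at most 50 mm and 8.59 degrees, less where a joint would pass 70% of its speed; a pose out of reach is approached as far as the arm can. A call with a gripper value outside its range is refused whole. The fingers move at their own pace and stop on an object; "squeeze" is the grip in N (left out, the last holds). Time passes only in rows, so rows that repeat a pose let the fingers close. It gives the time, the measured TCP pose, the force and the opening at its end, in the units of the state.
- observe(): the state, without advancing time (a new reading comes with each control period).
- capture(name): name is "scene" or "top" or "wrist"; returns a dict with "frame" (384x512x3 uint8, red, green, blue), "camera_matrix" (3x3 intrinsics, pixels), "k1" (the pictures are not rectified: a ray, as slopes to the right and down, at radius r is drawn at 1 + k1 r^2 times it, then the intrinsics apply), "R" (3x3) and "t" (3): a world point X has camera coordinates R X + t. Camera axes: x right, y down, z forward; pixel columns grow to the right and rows downward; lengths in m; the calibration is good to about 2 mm. A picture is of the moment at which its call begins. There is no depth.
- hand_in(): hands the job in, once; it reports no verdict.
The state is a dict: "t": time; "joint_pos": joint angles; "dq": joint speeds; "joint_torque": joint torques, N m; "eef_pos": TCP position; "tcp_rot": TCP orientation; "contact_force": force on the tool from outside, world axes, zero at the start; "moment": the same for the moment, N m; "opening": finger opening in m.
Only numpy, scipy, OpenCV 4.12 (cv2) and the standard library are available. Lean on these libraries where they do the work, as an engineer would, in place of code of your own. Each camera call takes 0.05 s, during which the arm holds its last target.

### The job

Load the carafe with the three plastic ice sticks that lie in two grooves of the bottle rack's slatted top: slide the carafe over the tier up to the rack, so that its mouth is just under the end of a loaded groove, and push the sticks along the groove so that they tip end-first through the neck, one at a time; then slide the carafe over to the other loaded groove and do the same there. Do not lift or tip the carafe and do not pick the sticks up. Finish with all three sticks inside the carafe and the carafe standing upright on the tier, and leave the bottles, dish, ice mould and tongs where they are.

Things in the scene. Friction and masses are not known exactly. Their poses are not given: they have to be found in the camera images.
- rack: Fixed bottle rack: black wire, four curved bottle slots (two filled), slatted pale wood top. Origin on the tier under its centre, z up. Top: x -120 to +120 mm, y +-105 mm, upper face 200 mm above the tier, underside 188 mm. Eight 14 mm slats along x with 14 mm gaps: the gaps are grooves along x, open at the ends, centred at y = 0, +-28, +-56, +-84 mm. The carafe stands beyond the +x end.
- cross_bar (a point): On the outer face (x = +90 mm) of the straight wire cross bar at the rack's +x end, mid-width, 96 mm above the tier; axes as the rack's. The bar runs the rack's whole width along y (+-100 mm). The slat ends overhang it by 30 mm.
- groove_a_end (a point): Middle of the +x end of the groove at rack y = +56 mm, where the slats stop, level with their upper face (200 mm above the tier). Axes as the rack's: x is the way the sticks are to be pushed. This groove holds stick_a.
- groove_b_end (a point): The same point for the groove at rack y = -56 mm, which holds stick_b and, behind it, stick_c. Axes as the rack's.
- stick_a: White plastic ice stick: round bar, round ends, 85 mm long, 22 mm diameter, about 40 g, smooth; origin at its centre, x along it. Lies in groove a, anywhere along it, centre 8.5 mm and top 19.5 mm above the slats. Pushed at its tail (fingertips 3 to 5 mm above the slats) it slides along the groove and tips nose-down over the slat ends as its centre passes them; follow through to the slat ends.
- stick_b: Another such ice stick, in groove b near its +x end.
- stick_c: Another such ice stick, in groove b behind stick_b (nearer the rack's -x end), 4 to 41 mm from it; pushed along, it pushes stick_b ahead of it.
- carafe_mid (a point): Centre of the clear plastic carafe, on its axis, 88 mm above its underside; z up. Loose, round, 176 mm high, 0.4 kg. Body 110 mm across to 104 mm up; neck 66 mm across (58 mm inside) from 138 mm to the rim at 176 mm; inner floor 7 mm up; smooth foot that slides easily. Its rim passes 12 mm under the slats; with its body against the cross bar its axis is 25 mm beyond the slat ends. Dragged by the neck while pressed down, it tips.
- bottle_low: Empty amber glass bottle, 240 mm long and 68 mm across, lying along the rack in a lower slot; origin on its axis, 77 mm from its base. Leave alone.
- bottle_high: The same kind of bottle lying in an upper slot; origin on its axis, 77 mm from its base. Leave alone.
- dish: Round white ceramic dish, 140 mm across and 36 mm high; origin at its underside. Leave alone.
- ice_tray: Coral silicone ice mould, 126 x 206 mm and 32 mm high; origin at its underside. Leave alone.
- tongs: Steel tongs lying on the tier, about 185 mm long (x) and 48 mm wide, 18 mm high; origin at their underside. Leave alone.
There are look-alikes about, which are no part of the job. Leave any red look-alike of the stick_c alone. Several things look just like the part that bears carafe_mid: the one meant starts farthest to the robot's left.

How it is judged:
On the way, in this order (a step that is already met when the one before it is completed fails the run):
1. one stick is inside the carafe (((horizontal distance between stick_a and carafe_mid below 0.055 m and z of stick_a in the frame of carafe_mid between -0.088 and 0.04 m) or (horizontal distance between stick_b and carafe_mid below 0.055 m and z of stick_b in the frame of carafe_mid between -0.088 and 0.04 m) or (horizontal distance between stick_c and carafe_mid below 0.055 m and z of stick_c in the frame of carafe_mid between -0.088 and 0.04 m))), for 0.2 s.
2. a second stick, fed after the first, is inside the carafe ((((horizontal distance between stick_a and carafe_mid below 0.055 m and z of stick_a in the frame of carafe_mid between -0.088 and 0.04 m) and (horizontal distance between stick_b and carafe_mid below 0.055 m and z of stick_b in the frame of carafe_mid between -0.088 and 0.04 m)) or ((horizontal distance between stick_a and carafe_mid below 0.055 m and z of stick_a in the frame of carafe_mid between -0.088 and 0.04 m) and (horizontal distance between stick_c and carafe_mid below 0.055 m and z of stick_c in the frame of carafe_mid between -0.088 and 0.04 m)) or ((horizontal distance between stick_b and carafe_mid below 0.055 m and z of stick_b in the frame of carafe_mid between -0.088 and 0.04 m) and (horizontal distance between stick_c and carafe_mid below 0.055 m and z of stick_c in the frame of carafe_mid between -0.088 and 0.04 m)))), for 0.2 s.
At the end, for the whole second after the job is handed in: All three sticks lie wholly inside the carafe (each stick's centre within 55 mm of the carafe's axis and at least 48 mm below its rim), at rest (slower than 30 mm/s), and the carafe stands upright on the tier (tilted less than 0.08 rad, its centre 82 to 94 mm above the tier) (horizontal distance between each of stick_a, stick_b, stick_c and carafe_mid below 0.055 m and z of stick_a in the frame of carafe_mid between -0.088 and 0.04 m and z of stick_b in the frame of carafe_mid between -0.088 and 0.04 m and z of stick_c in the frame of carafe_mid between -0.088 and 0.04 m and angle between carafe_mid's own z axis and vertical below 0.08 rad and height (world z) of carafe_mid between 0.082 and 0.094 m and linear speed of each of stick_a, stick_b, stick_c below 0.03 m/s); the robot touches nothing.
It fails at once if the carafe is lifted more than 20 mm off the tier (height (world z) of carafe_mid above 0.108 m).
It fails at once if the carafe is tipped by more than 0.3 rad (angle between carafe_mid's own z axis and vertical above 0.3 rad).
It fails at once if a stick is picked up: its centre more than 50 mm above the slats (height (world z) of any of stick_a, stick_b, stick_c above 0.25 m).
It fails at once if a bottle, the dish, the ice mould or the tongs is moved by more than 20 mm (distance of any of bottle_low, bottle_high, dish, ice_tray, tongs from where it was at the start of the episode above 0.02 m).
It also fails if it takes over 70 s, if anything falls off the work surface, if the arm or the gripper's body presses on something with over 40 N, if the wrist force passes 120 N, or if a joint passes its speed limit or range.

## Working session

There is one attempt and no reset: what is moved stays moved. The work goes in short steps, Python scripts to look and compute and a tool call to move; the robot and the scene stay as the last step left them, time stands still between calls to the robot, and variables do not carry over. Pictures are saved under pics/ and viewed, and the job is handed in when it is done.

Besides the shell and the picture viewer there is one more tool, called after "Call:" in YAML: its name, and indented under it one key for each argument. jog_arm: Moves the arm, as the interface text tells. Its arguments: {"type":"object","properties":{"commands":{"type":"array","items":{"type":"object","properties":{"wx":{"type":"number"},"wy":{"type":"number"},"wz":{"type":"number"},"dx":{"type":"number"},"dy":{"type":"number"},"dz":{"type":"number"},"hand":{"type":"number"}}}},"squeeze":{"type":"number"}},"required":["commands"]}

```bash
mkdir -p pics
cat > h.py <<'E'
from cell import *
import numpy as np, cv2
def snap(c,n):
    d=capture(c); cv2.imwrite(f'pics/{n}.png',cv2.cvtColor(d['frame'],cv2.COLOR_RGB2BGR)); 
    np.savez(f'pics/{n}.npz',K=d['camera_matrix'],k1=d['k1'],R=d['R'],t=d['t']); return d
def load(n): return np.load(f'pics/{n}.npz')
def ray(d,u,v):
    K=d['K']; x=(u-K[0,2])/K[0,0]; y=(v-K[1,2])/K[1,1]; k=float(d['k1'])
    rd=np.hypot(x,y); r=rd
    for _ in range(30): r=rd/(1+k*r*r)
    s=r/rd if rd>0 else 1
    R=d['R'];t=d['t']; return -R.T@t, R.T@np.array([x*s,y*s,1.])
def onz(d,u,v,z):
    o,r=ray(d,u,v); return o+r*(z-o[2])/r[2]
def proj(d,X):
    X=np.atleast_2d(X); c=X@d['R'].T+d['t']; s=c[:,:2]/c[:,2:]; r2=(s**2).sum(1,keepdims=True)
    s=s*(1+float(d['k1'])*r2); K=d['K']; return np.c_[s[:,0]*K[0,0]+K[0,2],s[:,1]*K[1,1]+K[1,2]]
def tri(d1,p1,d2,p2):
    o1,r1=ray(d1,*p1);o2,r2=ray(d2,*p2); A=np.c_[r1,-r2]; s=np.linalg.lstsq(A,o2-o1,rcond=None)[0]
    a=o1+s[0]*r1;b=o2+s[1]*r2; return (a+b)/2,np.linalg.norm(a-b)
E
python3 - <<'E'
from h import *
for c in ('scene','top','wrist'):
    d=snap(c,c+'0'); print(c,d['camera_matrix'].tolist(),d['k1'],(-d['R'].T@d['t']).round(3))
print(observe())
E
```

```text
scene [[389.98934031576766, 0.0, 260.30336283136563], [0.0, 389.98934031576766, 189.61965954023086], [0.0, 0.0, 1.0]] -0.07530798335998679 [ 1.025 -0.432  1.171]
top [[375.8323318320786, 0.0, 253.13064763473295], [0.0, 375.8323318320786, 195.92592792429588], [0.0, 0.0, 1.0]] -0.0963747848214392 [ 0.524 -0.     1.309]
wrist [[319.9098402461874, 0.0, 254.35602069535915], [0.0, 319.9098402461874, 194.04479003233024], [0.0, 0.0, 1.0]] -0.011392859912177615 [ 0.283 -0.563  0.373]
{'t': 0.15, 'joint_pos': array([-1.36510862e+00,  2.21071036e-01,  1.52732268e+00,  1.69897974e-05,
        1.39472932e+00, -1.26112125e-01]), 'dq': array([ 0.00072013, -0.00063839, -0.00389865,  0.00033445, -0.00182649,
        0.00134019]), 'joint_torque': array([ 2.80742352e-04, -4.97484791e+01, -3.89903069e+01, -3.08254448e-04,
        7.15991599e-03, -3.21536538e-05]), 'eef_pos': array([ 0.20348019, -0.59040638,  0.19744802]), 'tcp_rot': array([-0.57533285,  0.41095933, -0.41017233,  0.57607569]), 'contact_force': array([ 0.5301617 , -0.92958912,  0.3436198 ]), 'moment': array([ 0.01173485, -0.01694671, -0.01188646]), 'opening': 0.08539948417983799}
```

View pics/scene0.png

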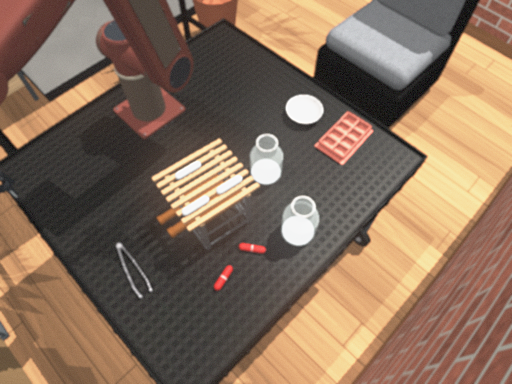

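View pics/top0.png

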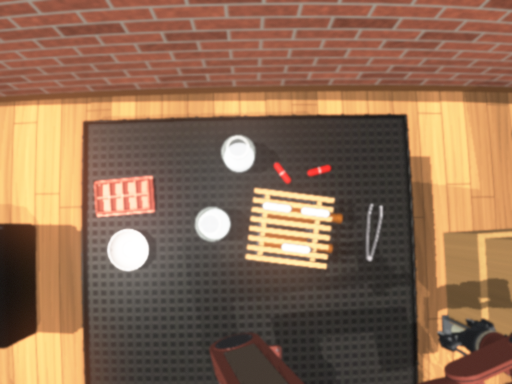

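View pics/wrist0.png

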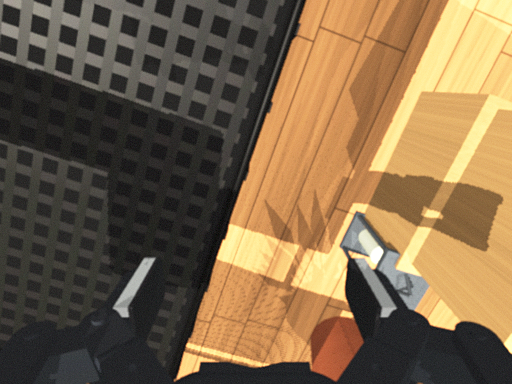

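The top view has +x up and +y to the left. The rack is at about (290,228) with its feeding end to the left. The carafe farthest left is at (212,224). I'll enlarge both views to measure.

Run:
```python
import cv2
a=cv2.imread('pics/top0.png')[170:290,180:360]; cv2.imwrite('pics/topz.png',cv2.resize(a,None,fx=4.4,fy=4.4,interpolation=cv2.INTER_CUBIC))
a=cv2.imread('pics/scene0.png')[120:250,140:300]; cv2.imwrite('pics/scz.png',cv2.resize(a,None,fx=4.5,fy=4.5,interpolation=cv2.INTER_CUBIC))
```

```text
(no output)
```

View pics/topz.png

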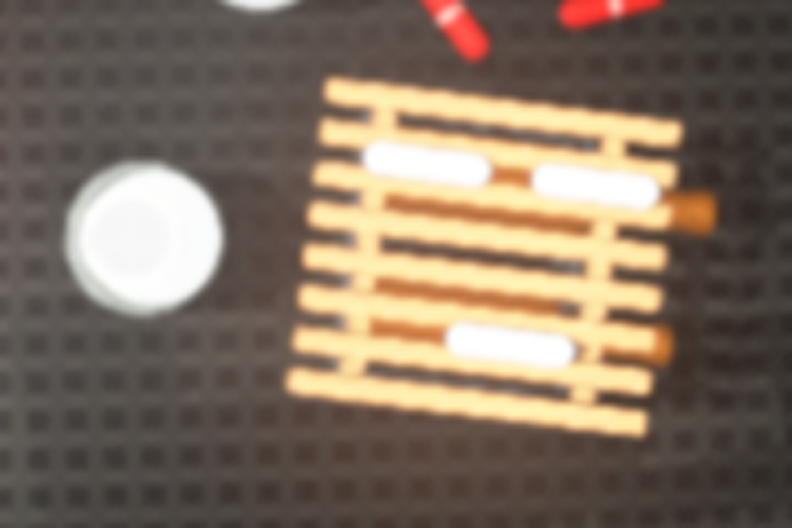

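View pics/scz.png

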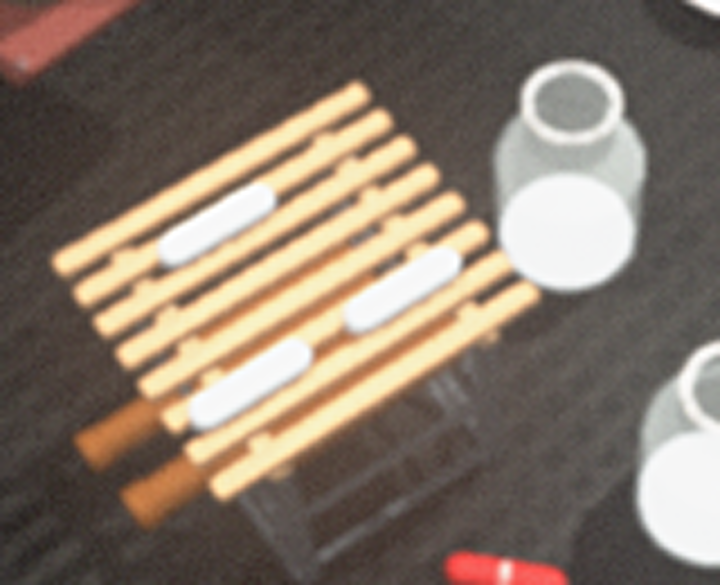

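```bash
cat > m.py <<'E'
from h import *
from scipy.optimize import least_squares
T=load('top0');S=load('scene0')
zt=lambda p:((np.array(p)+.5)/4.4-.5+[180,170]); zs=lambda p:((np.array(p)+.5)/4.5-.5+[140,120])
loc=np.array([[.12,-.105,.2],[.12,.105,.2],[-.12,-.105,.2],[-.12,.105,.2]])
pt=zt([(327,78),(287,392),(683,121),(648,437)])
ps=zs([(541,285),(352,81),(212,485),(52,260)])
for i in range(4): print(loc[i],onz(T,*pt[i],.2).round(4),onz(S,*ps[i],.2).round(4))
def W(q,l): c,s=np.cos(q[2]),np.sin(q[2]); l=np.asarray(l); return np.c_[q[0]+c*l[:,0]-s*l[:,1],q[1]+s*l[:,0]+c*l[:,1],l[:,2]]
f=lambda q:np.r_[(proj(T,W(q,loc))-pt).ravel(),(proj(S,W(q,loc))-ps).ravel()]
r=least_squares(f,[.45,-.1,1.45]);q=r.x
print('rack',q,r.fun.round(1).tolist())
print('carafe rim scene',onz(S,*zs((572,103)),.176),'floor scene',onz(S,*zs((568,232)),.007),'floor top',onz(T,*zt((152,238)),.007),'body top',onz(T,*zt((145,238)),.09))
def inv(P): c,s=np.cos(q[2]),np.sin(q[2]); d=np.asarray(P)[:2]-q[:2]; return np.array([c*d[0]+s*d[1],-s*d[0]+c*d[1]])
for n,a,b,c,d in [('a',(445,338),(575,350),(160,250),(274,200)),('b',(364,158),(491,172),(345,319),(460,262)),('c',(532,179),(659,192),(192,413),(311,355))]:
    print(n,[inv(onz(T,*zt(p),.2085)).round(4) for p in (a,b)],[inv(onz(S,*zs(p),.2085)).round(4) for p in (c,d)])
print('ends',W(q,[[.12,.056,.2],[.12,-.056,.2],[.145,.056,.088],[.145,-.056,.088]]))
E
python3 m.py
```

```text
[ 0.12  -0.105  0.2  ] [ 0.6305 -0.0203  0.2   ] [ 0.6271 -0.0175  0.2   ]
[0.12  0.105 0.2  ] [0.4213 0.0118 0.2   ] [0.4199 0.0073 0.2   ]
[-0.12  -0.105  0.2  ] [ 0.5954 -0.2607  0.2   ] [ 0.5844 -0.2575  0.2   ]
[-0.12   0.105  0.2  ] [ 0.384  -0.2289  0.2   ] [ 0.388  -0.2278  0.2   ]
rack [ 0.50623917 -0.12416889  1.42097246] [0.3, 0.9, 0.6, 0.3, -0.7, 1.1, -0.6, -0.1, -0.7, 1.0, 0.8, -0.4, 1.6, 2.1, -0.5, -0.9]
carafe rim scene [0.52871803 0.1138794  0.176     ] floor scene [0.52919643 0.11435996 0.007     ] floor top [0.5263234  0.11690947 0.007     ] body top [0.52631839 0.11459909 0.09      ]
a [array([0.0223, 0.0554]), array([-0.0646,  0.0529])] [array([-0.0611,  0.0603]), array([0.0189, 0.0488])]
b [array([ 0.0902, -0.0565]), array([ 0.0049, -0.0577])] [array([ 0.0065, -0.0537]), array([ 0.0891, -0.0628])]
c [array([-0.0229, -0.0565]), array([-0.1088, -0.0583])] [array([-0.1056, -0.0528]), array([-0.0249, -0.0625])]
ends [[ 0.46877819  0.00284558  0.2       ]
 [ 0.5795235  -0.01387198  0.2       ]
 [ 0.47250979  0.02756552  0.088     ]
 [ 0.5832551   0.01084795  0.088     ]]
```

```bash
cat > g.py <<'E'
from h import *
from scipy.spatial.transform import Rotation as Ro
Q=np.array([.5065,-.1243,1.4205])
def rw(x,y,z=0): c,s=np.cos(Q[2]),np.sin(Q[2]); return np.array([Q[0]+c*x-s*y,Q[1]+s*x+c*y,z])
def inv(P): c,s=np.cos(Q[2]),np.sin(Q[2]); d=np.asarray(P)[:2]-Q[:2]; return np.array([c*d[0]+s*d[1],-s*d[0]+c*d[1]])
def rel(P,yaw=None,sgn=1,base=None):
    """shift (cm) and rotvec from current pose to P, tool x along sgn*rack y, y down"""
    o=observe() if base is None else base
    R=Ro.from_quat(o['tcp_rot']); 
    xs=sgn*np.array([-np.sin(Q[2]),np.cos(Q[2]),0]); y=np.array([0,0,-1.]); z=np.cross(xs,y)
    G=Ro.from_matrix(np.c_[xs,y,z])
    return (R.inv().apply(np.asarray(P)-o['eef_pos'])*100).round(2),(R.inv()*G).as_rotvec().round(3)
E
python3 - <<'E'
from g import *
o=observe();print(Ro.from_quat(o['tcp_rot']).as_matrix().round(3))
for s in (1,-1): print(rel([.5275,.115,.30],sgn=s))
print(inv([.5275,.115]))
E
```

```text
[[ 0.326 -0.     0.945]
 [-0.945  0.002  0.326]
 [-0.002 -1.     0.   ]]
(array([-56.15, -10.16,  53.61]), array([ 1.000e-03,  2.053e+00, -1.000e-03]))
(array([-56.15, -10.16,  53.61]), array([-1.000e-03, -1.089e+00, -1.000e-03]))
[0.23974667 0.0150674 ]
```

Call:
jog_arm:
  commands:
    - {"dy":-5}
    - {"dy":-10}
    - {"dy":-10.2,"dx":-4,"dz":3,"wy":-0.1}
    - {"dy":-10.2,"dx":-8,"dz":6,"wy":-0.2}
    - {"dy":-10.2,"dx":-12,"dz":10,"wy":-0.3}
  squeeze: 20

```text
invalid input at $.commands[0]: expected keys wx, wy, wz, dx, dy, dz, hand
```

Run:
```python
from g import *
print(observe()['eef_pos'],rel([.5275,.115,.30],sgn=-1))
```

```text
[ 0.20348019 -0.59040638  0.19744802] (array([-56.15, -10.16,  53.61]), array([-1.000e-03, -1.089e+00, -1.000e-03]))
```

All keys are needed in each row.

Call:
jog_arm:
  commands:
    - {"wx":0,"wy":0,"wz":0,"dx":0,"dy":-5,"dz":0,"hand":-1}
    - {"wx":0,"wy":0,"wz":0,"dx":0,"dy":-10,"dz":0,"hand":-1}
    - {"wx":0,"wy":-0.14,"wz":0,"dx":-4,"dy":-10.2,"dz":3,"hand":-1}
    - {"wx":0,"wy":-0.28,"wz":0,"dx":-8,"dy":-10.2,"dz":6,"hand":-1}
    - {"wx":0,"wy":-0.4,"wz":0,"dx":-12,"dy":-10.2,"dz":9,"hand":-1}
  squeeze: 20

```text
t: 0.65
eef_pos: [0.2498, -0.4468, 0.3003]
tcp_rot: [-0.646, 0.286, -0.287, 0.646]
contact_force: [1.4, -0.5, 0.3]
opening: 0.0857
```

Run:
```python
from g import *
print(observe()['eef_pos'],rel([.5275,.115,.30],sgn=-1))
```

```text
[ 0.24975479 -0.44680047  0.30025619] (array([-2.298e+01,  3.000e-02,  5.831e+01]), array([-0.   , -0.684,  0.   ]))
```

Call:
jog_arm:
  commands:
    - {"wx":0,"wy":-0.14,"wz":0,"dx":-1.8,"dy":0,"dz":4.6,"hand":-1}
    - {"wx":0,"wy":-0.28,"wz":0,"dx":-3.6,"dy":0,"dz":9.2,"hand":-1}
    - {"wx":0,"wy":-0.42,"wz":0,"dx":-5.4,"dy":0,"dz":13.8,"hand":-1}
    - {"wx":0,"wy":-0.56,"wz":0,"dx":-7.2,"dy":0,"dz":18.4,"hand":-1}
    - {"wx":0,"wy":-0.684,"wz":0,"dx":-9,"dy":0,"dz":23,"hand":-1}

```text
t: 1.15
eef_pos: [0.3609, -0.2256, 0.3002]
tcp_rot: [0.705, -0.053, 0.053, -0.705]
contact_force: [1.7, -0.6, 0.0]
opening: 0.0856
```

Run:
```python
from g import *
print(observe()['eef_pos'],rel([.5275,.115,.30],sgn=-1))
```

```text
[ 0.3608752  -0.22562981  0.30023087] (array([1.139e+01, 2.000e-02, 3.617e+01]), array([0., 0., 0.]))
```

Call:
jog_arm:
  commands:
    - {"wx":0,"wy":0,"wz":0,"dx":4,"dy":0,"dz":0,"hand":-1}
    - {"wx":0,"wy":0,"wz":0,"dx":8,"dy":-2,"dz":0,"hand":-1}
    - {"wx":0,"wy":0,"wz":0,"dx":12,"dy":-4,"dz":1,"hand":-1}
    - {"wx":0,"wy":0,"wz":0,"dx":12,"dy":-6,"dz":2,"hand":-1}
    - {"wx":0,"wy":0,"wz":0,"dx":12,"dy":-6,"dz":2,"hand":-1}

```text
t: 1.65
eef_pos: [0.484, -0.2258, 0.3623]
tcp_rot: [0.705, -0.053, 0.055, -0.705]
contact_force: [-0.2, 0.9, 1.2]
opening: 0.0855
```

Run:
```python
from g import *
d=snap('wrist','w1');a=cv2.imread('pics/w1.png');cv2.imwrite('pics/w1z.png',cv2.resize(a,None,fx=1.5,fy=1.5,interpolation=cv2.INTER_CUBIC))
W=load('w1');print(observe()['eef_pos'], (-W['R'].T@W['t']).round(3))
for x in(-.12,.12):
  for y in (-.105,.105): print(x,y,proj(W,rw(x,y,.2)).round(0)*1.5)
```

```text
[ 0.48286385 -0.22622366  0.36089745] [ 0.496 -0.142  0.538]
-0.12 -0.105 [[534.  268.5]]
-0.12 0.105 [[247.5 270. ]]
0.12 -0.105 [[ 574.5 -130.5]]
0.12 0.105 [[ 208.5 -130.5]]
```

View pics/w1z.png

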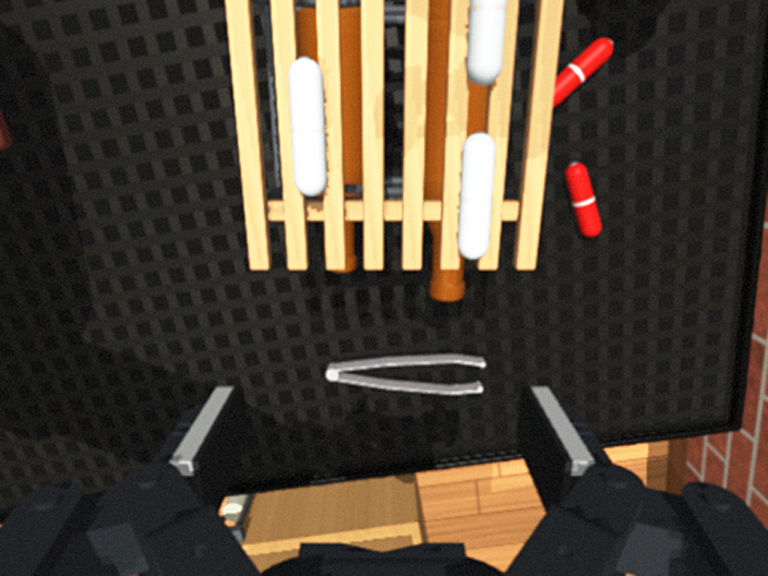

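The slat corners show at (537,270) and (249,270), against predictions of (534,268) and (247,270), so the rack pose is good to about 1 mm. Next I go above the carafe.

```bash
sed -i 's/.5065,-.1243/.5075,-.1243/' g.py
python3 - <<'E'
from g import *
print(rel([.5275,.115,.32],sgn=-1), rel([.515,.03,.36],sgn=-1))
E
```

```text
(array([-0.81,  4.06, 34.41]), array([ 0.001, -0.003,  0.001])) (array([-0.74,  0.07, 25.81]), array([ 0.001, -0.003,  0.001]))
```

Call:
jog_arm:
  commands:
    - {"wx":0,"wy":0,"wz":0,"dx":-0.2,"dy":0,"dz":5,"hand":-1}
    - {"wx":0,"wy":0,"wz":0,"dx":-0.3,"dy":0,"dz":10,"hand":-1}
    - {"wx":0,"wy":0,"wz":0,"dx":-0.5,"dy":0,"dz":15,"hand":-1}
    - {"wx":0,"wy":0,"wz":0,"dx":-0.7,"dy":0,"dz":18,"hand":-1}
    - {"wx":0,"wy":0,"wz":0,"dx":-0.7,"dy":0,"dz":18,"hand":-1}

```text
t: 2.2
eef_pos: [0.5021, -0.0446, 0.3594]
tcp_rot: [-0.705, 0.054, -0.053, 0.705]
contact_force: [-0.3, -0.6, 0.1]
opening: 0.0852
```

Run:
```python
from g import *
d=snap('wrist','w2');a=cv2.imread('pics/w2.png');cv2.imwrite('pics/w2z.png',cv2.resize(a,None,fx=1.5,fy=1.5,interpolation=cv2.INTER_CUBIC))
W=load('w2');print(observe()['eef_pos'])
print(proj(W,[.5275,.115,.176])*1.5,proj(W,rw(.12,.105,.2))*1.5,proj(W,rw(.12,-.105,.2))*1.5)
```

```text
[ 0.50214922 -0.04642812  0.35940512]
[[383.04191768   0.83622212]] [[254.09776795 190.02566568]] [[558.73998631 189.77262064]]
```

View pics/w2z.png

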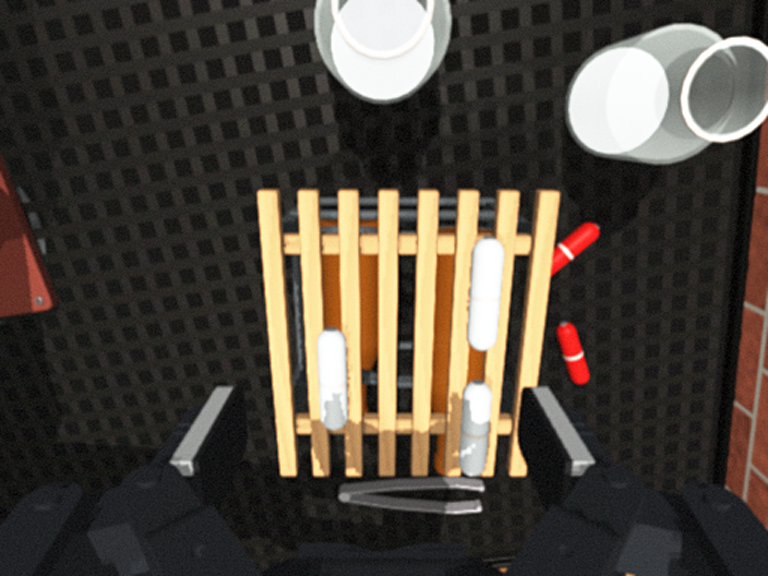

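Slat ends are at (258,190) and (559,191), and the carafe rim centre is near (384,5). All are within about 3 px of prediction.

Run:
```python
from g import *
print(rel([.5278,.114,.30],sgn=-1))
```

```text
(array([ 0.1 ,  5.94, 16.25]), array([ 0.   , -0.002, -0.001]))
```

Call:
jog_arm:
  commands:
    - {"wx":0,"wy":0,"wz":0,"dx":0,"dy":0,"dz":5,"hand":-1}
    - {"wx":0,"wy":0,"wz":0,"dx":0.1,"dy":0,"dz":10,"hand":-1}
    - {"wx":0,"wy":0,"wz":0,"dx":0.1,"dy":3,"dz":14,"hand":-1}
    - {"wx":0,"wy":0,"wz":0,"dx":0.1,"dy":6,"dz":16.2,"hand":-1}
    - {"wx":0,"wy":0,"wz":0,"dx":0.1,"dy":6,"dz":16.2,"hand":-1}

```text
t: 2.75
eef_pos: [0.5264, 0.113, 0.2944]
tcp_rot: [0.705, -0.057, 0.051, -0.705]
contact_force: [-0.4, -0.7, -0.7]
opening: 0.0852
```

Call:
jog_arm:
  commands:
    - {"wx":0,"wy":0,"wz":0,"dx":0,"dy":0,"dz":0,"hand":-1}
    - {"wx":0,"wy":0,"wz":0,"dx":0,"dy":0,"dz":0,"hand":-1}

```text
t: 2.95
eef_pos: [0.5298, 0.1106, 0.3017]
tcp_rot: [0.705, -0.055, 0.056, -0.705]
contact_force: [0.0, -0.2, 0.6]
opening: 0.0853
```

Run:
```python
from g import *
d=snap('wrist','w3');print(observe()['eef_pos'],rel([.5278,.114,.19],sgn=-1))
W=load('w3');print(proj(W,[.5275,.115,.176]))
```

```text
[0.52996767 0.11070443 0.30208684] (array([-0.3 , 11.21,  0.29]), array([-0.   , -0.007,  0.003]))
[[250.92256509 170.3986154 ]]
```

View pics/w3.png

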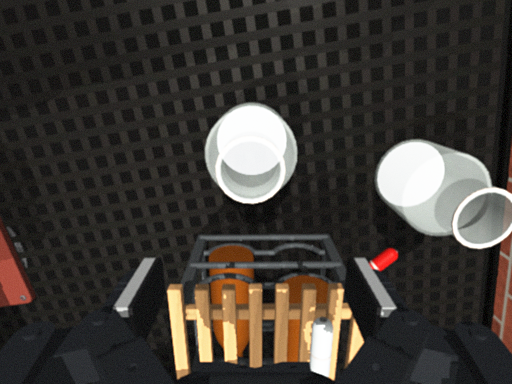

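The carafe rim is centred at (251,170), exactly as predicted. I descend to the neck.

Call:
jog_arm:
  commands:
    - {"wx":0,"wy":-0.007,"wz":0,"dx":-0.3,"dy":3,"dz":0.35,"hand":-1}
    - {"wx":0,"wy":-0.007,"wz":0,"dx":-0.3,"dy":6,"dz":0.4,"hand":-1}
    - {"wx":0,"wy":-0.007,"wz":0,"dx":-0.3,"dy":9,"dz":0.4,"hand":-1}
    - {"wx":0,"wy":-0.007,"wz":0,"dx":-0.3,"dy":11,"dz":0.4,"hand":-1}
    - {"wx":0,"wy":-0.007,"wz":0,"dx":-0.3,"dy":11,"dz":0.4,"hand":-1}

```text
t: 3.5
eef_pos: [0.5254, 0.1155, 0.1882]
tcp_rot: [0.705, -0.054, 0.052, -0.705]
contact_force: [0.5, -0.0, -0.2]
opening: 0.0852
```

Call:
jog_arm:
  commands:
    - {"wx":0,"wy":0,"wz":0,"dx":0,"dy":1.5,"dz":0,"hand":-1}
    - {"wx":0,"wy":0,"wz":0,"dx":0,"dy":3,"dz":0,"hand":-1}
    - {"wx":0,"wy":0,"wz":0,"dx":0,"dy":4.5,"dz":0,"hand":-1}
    - {"wx":0,"wy":0,"wz":0,"dx":0,"dy":5.3,"dz":0,"hand":-1}
    - {"wx":0,"wy":0,"wz":0,"dx":0,"dy":5.3,"dz":0,"hand":-1}

```text
t: 4.0
eef_pos: [0.5255, 0.1169, 0.1355]
tcp_rot: [0.705, -0.053, 0.051, -0.705]
contact_force: [0.4, 0.1, 0.2]
opening: 0.0854
```

Run:
```python
from g import *
o=observe();print(o['eef_pos'],o['contact_force'],rel([.5278,.115,.138],sgn=-1))
d=snap('scene','s1');a=cv2.imread('pics/s1.png')[80:270,130:360];cv2.imwrite('pics/s1z.png',cv2.resize(a,None,fx=3,fy=3,interpolation=cv2.INTER_CUBIC))
```

```text
[0.52550163 0.11688577 0.13545146] [0.41073245 0.11304586 0.17148902] (array([ 0.25, -0.26, -0.15]), array([ 0.001,  0.002, -0.003]))
```

View pics/s1z.png

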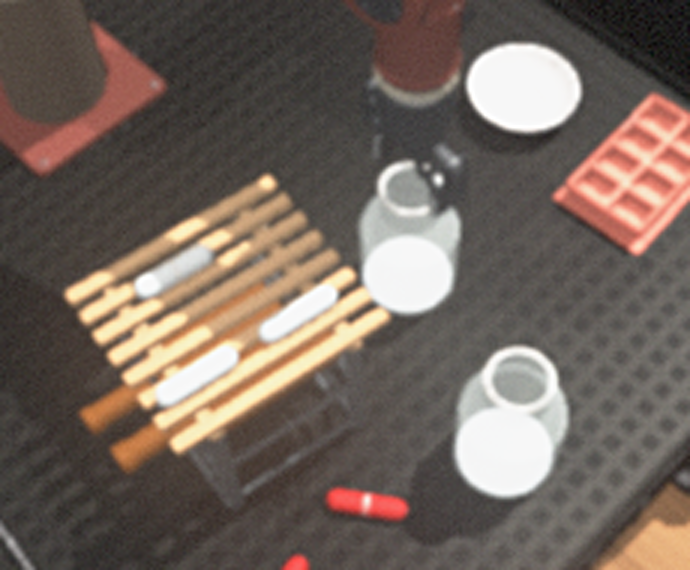

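The gripper straddles the neck, with the rim at (408,190) in the enlargement and the near finger to its right. I close gently.

Call:
jog_arm:
  commands:
    - {"wx":0,"wy":0,"wz":0,"dx":0.2,"dy":-0.2,"dz":-0.15,"hand":-1}
    - {"wx":0,"wy":0,"wz":0,"dx":0.2,"dy":-0.2,"dz":-0.15,"hand":-0.4}
    - {"wx":0,"wy":0,"wz":0,"dx":0.2,"dy":-0.2,"dz":-0.15,"hand":-0.2}
    - {"wx":0,"wy":0,"wz":0,"dx":0.2,"dy":-0.2,"dz":-0.15,"hand":0}
    - {"wx":0,"wy":0,"wz":0,"dx":0.2,"dy":-0.2,"dz":-0.15,"hand":0}
  squeeze: 20

```text
t: 4.55
eef_pos: [0.5304, 0.1151, 0.141]
tcp_rot: [-0.705, 0.051, -0.054, 0.705]
contact_force: [1.9, -0.7, 4.3]
opening: 0.0427
```

Run:
```python
from g import *
o=observe();print(o['eef_pos'],o['contact_force'],o['opening'],inv(o['eef_pos']))
d=snap('wrist','w4')
```

```text
[0.53038797 0.11514525 0.14104164] [ 1.87898193 -0.74822375  4.26967636] 0.04268279729496446 [0.24017296 0.01322246]
```

View pics/w4.png

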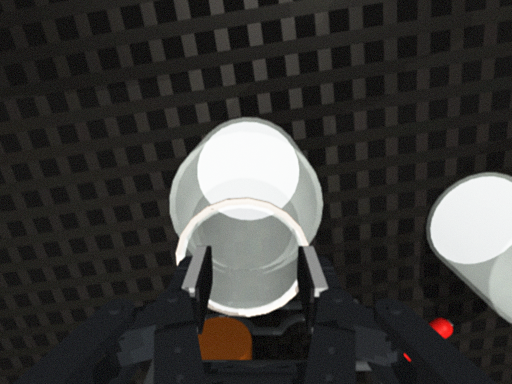

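Run:
```python
from g import *
W=load('w4');o=observe();print(o['contact_force'],o['opening'])
R=Ro.from_quat(o['tcp_rot']).as_matrix();print(R.round(3))
for h in (0,-.013,-.019,-.03): print(h,proj(W,[o['eef_pos']+R@[sx*.0215,h,zz] for sx in(-1,1) for zz in (-.011,.011)]).round(0).tolist())
for c in ([.5275,.115],[.53,.115]):
  print('rim c',proj(W,[*c,.176]), 'rim edges',proj(W,[[c[0]+.033,c[1],.176],[c[0]-.033,c[1],.176],[c[0],c[1]+.033,.176]]).round(0).tolist(),'floor',proj(W,[*c,.007]))
d=snap('scene','s2');a=cv2.imread('pics/s2.png')[80:270,130:360];cv2.imwrite('pics/s2z.png',cv2.resize(a,None,fx=3,fy=3,interpolation=cv2.INTER_CUBIC))
```

```text
[ 3.91461093 -0.15764231  4.71320036] 0.042712921761177504
[[ 0.989  0.005  0.147]
 [-0.147  0.     0.989]
 [ 0.004 -1.     0.001]]
0 [[219.0, 247.0], [218.0, 214.0], [289.0, 247.0], [290.0, 214.0]]
-0.013 [[217.0, 258.0], [215.0, 223.0], [291.0, 258.0], [293.0, 223.0]]
-0.019 [[216.0, 263.0], [214.0, 227.0], [293.0, 263.0], [294.0, 227.0]]
-0.03 [[213.0, 274.0], [212.0, 237.0], [295.0, 274.0], [297.0, 237.0]]
rim c [[248.87541178 261.90903747]] rim edges [[314.0, 253.0], [185.0, 270.0], [238.0, 201.0]] floor [[250.79778733 172.81289556]]
rim c [[253.80222222 261.25312544]] rim edges [[319.0, 252.0], [189.0, 270.0], [243.0, 200.0]] floor [[253.26802967 172.45316845]]
```

View pics/s2z.png

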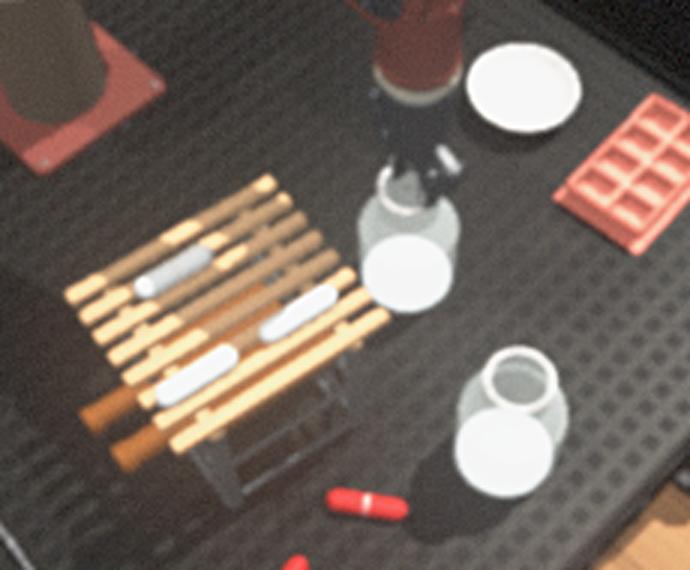

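Run:
```python
from g import *
a=cv2.imread('pics/w4.png')[190:350,150:350];cv2.imwrite('pics/w4z.png',cv2.resize(a,None,fx=3.7,fy=3.7,interpolation=cv2.INTER_CUBIC))
a=cv2.imread('pics/s2.png')[120:190,240:300];cv2.imwrite('pics/s2y.png',cv2.resize(a,None,fx=8,fy=8,interpolation=cv2.INTER_CUBIC))
```

```text
(no output)
```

View pics/w4z.png

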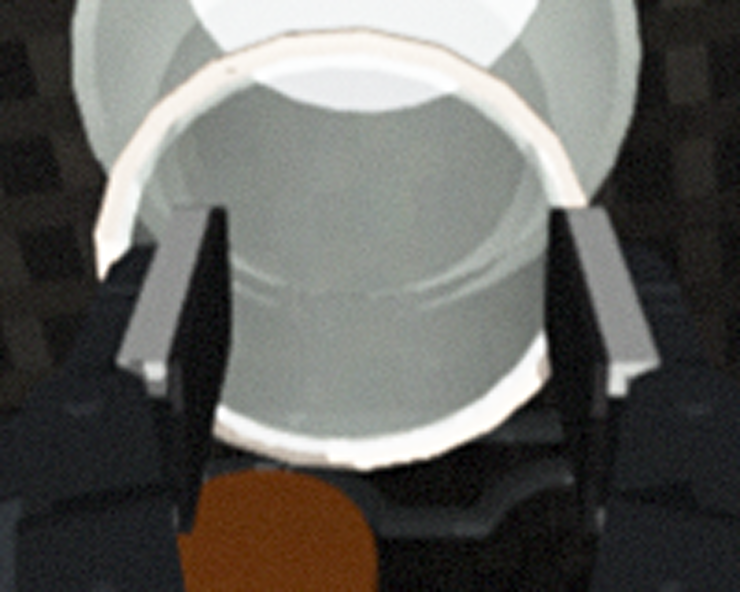

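View pics/s2y.png

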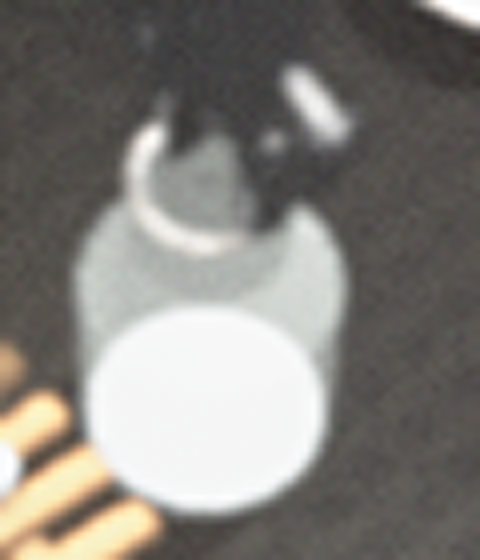

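```bash
python3 - <<'E'
from g import *
from scipy.optimize import least_squares
W=load('w4');o=observe();R=Ro.from_quat(o['tcp_rot']).as_matrix();P=o['eef_pos']
print((W['R']@R).round(3), 'cam in tool',(R.T@(-W['R'].T@W['t']-P)).round(4))
def loc(c,half):
  L,Rr=c
  f=lambda q:(proj(W,[P+R@[-half,q[0],q[1]],P+R@[half,q[0],q[1]]])-np.array(c)).ravel()
  r=least_squares(f,[0,0]);return r.x.round(4),r.fun.round(1)
z=lambda x,y:(x/3.7+150,y/3.7+190)
print('inner tip',loc((z(225,207),z(549,207)),.0214))
# open, w3 pose: same camera-tool transform; use pixel in w3
print('open',loc(((161,258),(346,258)),.0427))
E
python3 - <<'E'
import cv2
a=cv2.imread('pics/w3.png')[230:350,100:400];cv2.imwrite('pics/w3z.png',cv2.resize(a,None,fx=2.6,fy=2.6,interpolation=cv2.INTER_CUBIC))
E
```

```text
[[ 1.    -0.    -0.   ]
 [-0.    -0.328 -0.945]
 [ 0.     0.945 -0.328]] cam in tool [ 1.000e-04 -1.754e-01  8.420e-02]
inner tip (array([-0.0361,  0.009 ]), array([-0.4,  0. , -0.4, -0. ]))
open (array([-0.0458,  0.008 ]), array([ 0.6,  0. ,  0.6, -0. ]))
```

View pics/w3z.png

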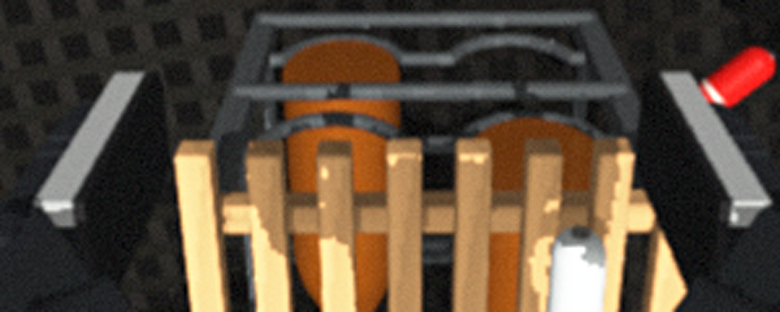

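Call:
jog_arm:
  commands:
    - {"wx":0,"wy":0,"wz":0,"dx":0,"dy":0,"dz":0,"hand":-1}
    - {"wx":0,"wy":0,"wz":0,"dx":0,"dy":0,"dz":0,"hand":-1}
    - {"wx":0,"wy":0,"wz":0,"dx":0,"dy":0,"dz":0,"hand":-1}

```text
t: 4.95
eef_pos: [0.5276, 0.1152, 0.1385]
tcp_rot: [0.705, -0.053, 0.052, -0.705]
contact_force: [-0.2, -0.2, -0.7]
opening: 0.0836
```

Run:
```python
from g import *
o=observe();print(o['eef_pos'],o['contact_force'],o['opening'],inv(o['eef_pos']))
d=snap('wrist','w5');a=cv2.imread('pics/w5.png')[130:384,100:400];cv2.imwrite('pics/w5z.png',cv2.resize(a,None,fx=2.3,fy=2.3,interpolation=cv2.INTER_CUBIC))
```

```text
[0.5275974  0.11517838 0.13849465] [-0.22546528 -0.20619785 -0.67164781] 0.08361837122464483 [0.23978789 0.01598653]
```

View pics/w5z.png

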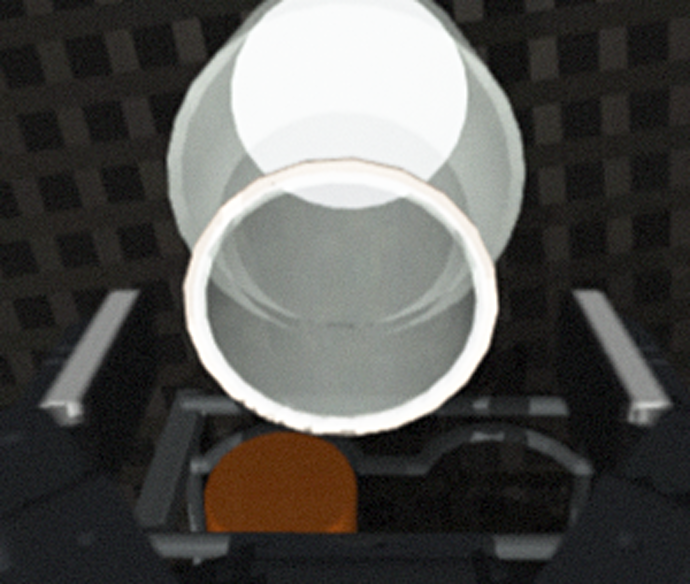

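The fingertips seem to end about 4 cm behind the stated TCP, because their image scale puts them at rim height. I'll rise and look at them shut, before trusting any heights.

Call:
jog_arm:
  commands:
    - {"wx":0,"wy":0,"wz":0,"dx":0,"dy":-3,"dz":0,"hand":-1}
    - {"wx":0,"wy":0,"wz":0,"dx":0,"dy":-6,"dz":0,"hand":1}
    - {"wx":0,"wy":0,"wz":0,"dx":0,"dy":-6,"dz":0,"hand":1}
    - {"wx":0,"wy":0,"wz":0,"dx":0,"dy":-6,"dz":0,"hand":1}
    - {"wx":0,"wy":0,"wz":0,"dx":0,"dy":-6,"dz":0,"hand":1}

```text
t: 5.5
eef_pos: [0.5276, 0.1152, 0.1979]
tcp_rot: [0.705, -0.053, 0.051, -0.705]
contact_force: [-0.5, -0.8, -0.6]
opening: 0.0281
```

Call:
jog_arm:
  commands:
    - {"wx":0,"wy":0,"wz":0,"dx":0,"dy":0,"dz":0,"hand":1}
    - {"wx":0,"wy":0,"wz":0,"dx":0,"dy":0,"dz":0,"hand":1}
    - {"wx":0,"wy":0,"wz":0,"dx":0,"dy":0,"dz":0,"hand":1}
    - {"wx":0,"wy":0,"wz":0,"dx":0,"dy":0,"dz":0,"hand":1}

```text
t: 5.9
eef_pos: [0.5283, 0.1152, 0.199]
tcp_rot: [0.705, -0.052, 0.052, -0.705]
contact_force: [-0.4, 0.2, 0.3]
opening: -0.0001
```

Run:
```python
from g import *
o=observe();print(o['eef_pos'],o['contact_force'],o['opening'])
d=snap('wrist','w6');a=cv2.imread('pics/w6.png')[130:384,100:400];cv2.imwrite('pics/w6z.png',cv2.resize(a,None,fx=2.3,fy=2.3,interpolation=cv2.INTER_CUBIC))
W=load('w6');R=Ro.from_quat(o['tcp_rot']).as_matrix()
for h in (0,-.013,-.02,-.03,-.04): print(h,[((p+.5-[100,130])*2.3).round() for p in proj(W,[o['eef_pos']+R@[0,h,zz] for zz in (-.011,.011)])])
d=snap('scene','s3');a=cv2.imread('pics/s3.png')[100:190,230:310];cv2.imwrite('pics/s3z.png',cv2.resize(a,None,fx=6,fy=6,interpolation=cv2.INTER_CUBIC))
S=load('s3');print((proj(S,[o['eef_pos'],o['eef_pos']+[0,0,.03]])+.5-[230,100])*6)
```

```text
[0.52832571 0.11516936 0.19895986] [-0.3811851   0.18426004  0.27315553] -5.2737427316011514e-05
0 [array([356., 270.]), array([356., 194.])]
-0.013 [array([356., 295.]), array([356., 214.])]
-0.02 [array([356., 310.]), array([356., 227.])]
-0.03 [array([356., 333.]), array([356., 246.])]
-0.04 [array([356., 359.]), array([356., 268.])]
[[225.51644118 229.61689761]
 [226.89496199 193.59960908]]
```

View pics/w6z.png

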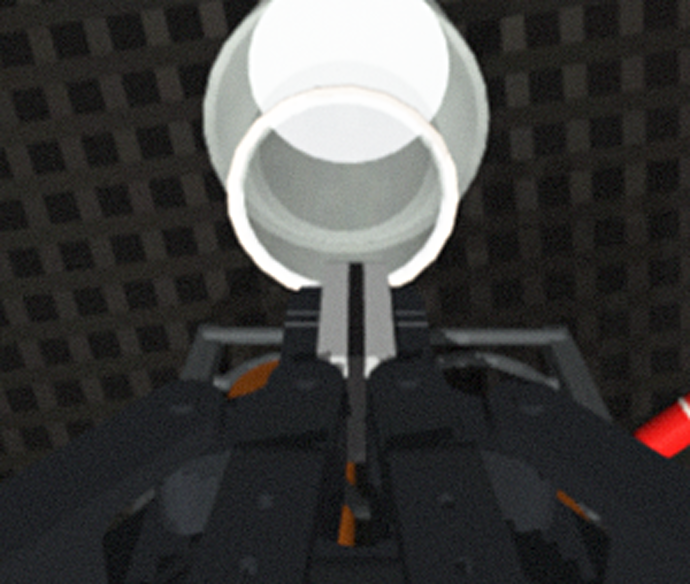

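View pics/s3z.png

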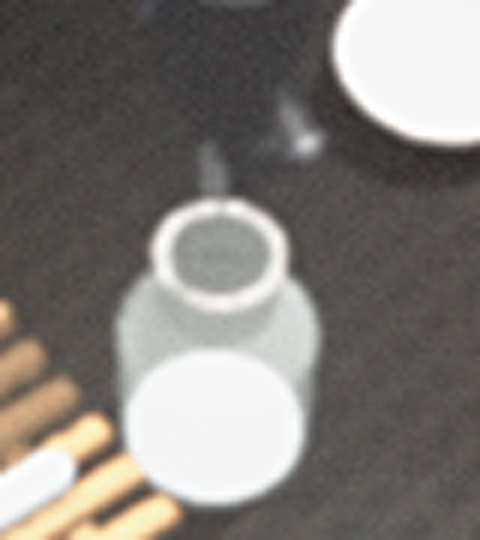

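Both views put the shut fingertips about 33 mm above the reported TCP: in the scene view they are at (217,195) against a predicted (225,230). That also explains the earlier pass over the rim. I shift all heights by this, then descend in steps while watching the force.

Call:
jog_arm:
  commands:
    - {"wx":0,"wy":0,"wz":0,"dx":0,"dy":0,"dz":0,"hand":-1}
    - {"wx":0,"wy":0,"wz":0,"dx":0,"dy":0,"dz":0,"hand":-1}
    - {"wx":0,"wy":0,"wz":0,"dx":0,"dy":0,"dz":0,"hand":-1}
    - {"wx":0,"wy":0,"wz":0,"dx":0,"dy":0,"dz":0,"hand":-1}
    - {"wx":0,"wy":0,"wz":0,"dx":0,"dy":3,"dz":0,"hand":-1}

```text
t: 6.5
eef_pos: [0.532, 0.1154, 0.1736]
tcp_rot: [-0.705, 0.049, -0.055, 0.706]
contact_force: [1.5, -1.6, -0.1]
opening: 0.0723
```

Call:
jog_arm:
  commands:
    - {"wx":0,"wy":0,"wz":0,"dx":0,"dy":1,"dz":0,"hand":-1}
    - {"wx":0,"wy":0,"wz":0,"dx":0,"dy":2,"dz":0,"hand":-1}
    - {"wx":0,"wy":0,"wz":0,"dx":0,"dy":3,"dz":0,"hand":-1}
    - {"wx":0,"wy":0,"wz":0,"dx":0,"dy":4,"dz":0,"hand":-1}
    - {"wx":0,"wy":0,"wz":0,"dx":0,"dy":4,"dz":0,"hand":-1}

```text
t: 7.0
eef_pos: [0.5275, 0.1151, 0.1278]
tcp_rot: [0.705, -0.053, 0.051, -0.705]
contact_force: [-1.2, -0.2, -1.0]
opening: 0.0853
```

Call:
jog_arm:
  commands:
    - {"wx":0,"wy":0,"wz":0,"dx":0,"dy":0.8,"dz":0,"hand":-1}
    - {"wx":0,"wy":0,"wz":0,"dx":0,"dy":1.6,"dz":0,"hand":-1}
    - {"wx":0,"wy":0,"wz":0,"dx":0,"dy":2.1,"dz":0,"hand":-1}
    - {"wx":0,"wy":0,"wz":0,"dx":0,"dy":2.1,"dz":0,"hand":-1}

```text
t: 7.4
eef_pos: [0.5278, 0.1151, 0.1072]
tcp_rot: [0.705, -0.053, 0.052, -0.705]
contact_force: [0.3, -0.3, -0.8]
opening: 0.0857
```

Run:
```python
from g import *
o=observe();print(o['eef_pos'],o['contact_force'],o['opening'],inv(o['eef_pos']))
d=snap('scene','s4');a=cv2.imread('pics/s4.png')[90:200,200:330];cv2.imwrite('pics/s4z.png',cv2.resize(a,None,fx=5,fy=5,interpolation=cv2.INTER_CUBIC))
d=snap('wrist','w7');a=cv2.imread('pics/w7.png');cv2.imwrite('pics/w7z.png',cv2.resize(a,None,fx=1.5,fy=1.5,interpolation=cv2.INTER_CUBIC))
```

```text
[0.52775091 0.11511595 0.10723402] [ 0.3403693  -0.28845749 -0.82186303] 0.08569308388355774 [0.23974914 0.0158254 ]
```

View pics/s4z.png

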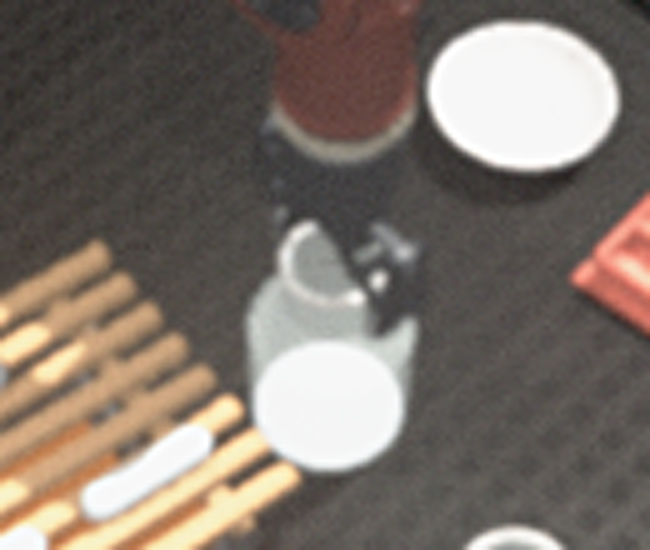

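View pics/w7z.png

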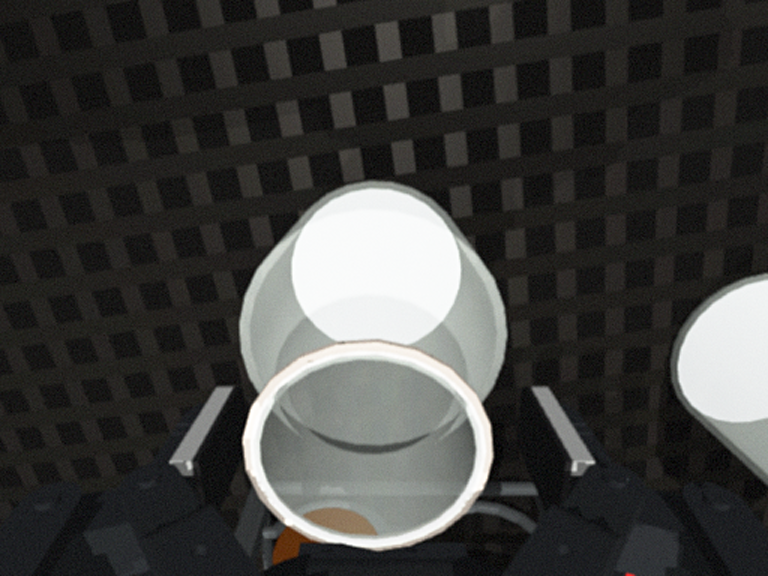

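Now the fingers flank the neck below the rim: the rim centre is at (368,445) and the jaw centre at column 382, so I shift about 3 mm and grip.

Call:
jog_arm:
  commands:
    - {"wx":0,"wy":0,"wz":0,"dx":-0.3,"dy":0,"dz":0,"hand":-1}
    - {"wx":0,"wy":0,"wz":0,"dx":-0.3,"dy":0,"dz":0,"hand":-0.7}
    - {"wx":0,"wy":0,"wz":0,"dx":-0.3,"dy":0,"dz":0,"hand":-0.6}
    - {"wx":0,"wy":0,"wz":0,"dx":-0.3,"dy":0,"dz":0,"hand":-0.45}
    - {"wx":0,"wy":0,"wz":0,"dx":-0.3,"dy":0,"dz":0,"hand":-0.45}
  squeeze: 20

```text
t: 8.0
eef_pos: [0.5256, 0.1157, 0.1088]
tcp_rot: [-0.705, 0.052, -0.052, 0.705]
contact_force: [-1.9, -0.1, 3.5]
opening: 0.0651
```

Run:
```python
from g import *
o=observe();print(o['eef_pos'],o['contact_force'],o['opening'],inv(o['eef_pos']))
d=snap('wrist','w8');a=cv2.imread('pics/w8.png');cv2.imwrite('pics/w8z.png',cv2.resize(a,None,fx=1.5,fy=1.5,interpolation=cv2.INTER_CUBIC))
```

```text
[0.5256189  0.1156946  0.10878439] [-1.89037238 -0.0993097   3.52762938] 0.06509053670324673 [0.24000205 0.01802003]
```

View pics/w8z.png

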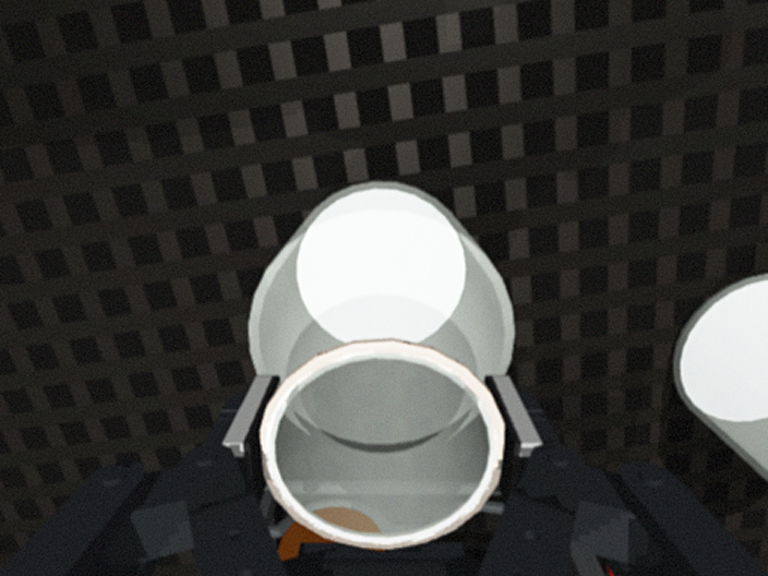

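Gripped at 65 mm. I relieve the slight downward press and slide it to line up with groove a (rack y=+56).

Call:
jog_arm:
  commands:
    - {"wx":0,"wy":0,"wz":0,"dx":0,"dy":-0.12,"dz":0,"hand":-0.45}
    - {"wx":0,"wy":0,"wz":0,"dx":-0.5,"dy":-0.12,"dz":0,"hand":-0.45}
    - {"wx":0,"wy":0,"wz":0,"dx":-1.2,"dy":-0.12,"dz":0,"hand":-0.45}
    - {"wx":0,"wy":0,"wz":0,"dx":-2,"dy":-0.12,"dz":-0.5,"hand":-0.45}
    - {"wx":0,"wy":0,"wz":0,"dx":-2.8,"dy":-0.12,"dz":-1.2,"hand":-0.45}

```text
t: 8.55
eef_pos: [0.4947, 0.1078, 0.109]
tcp_rot: [0.705, -0.052, 0.052, -0.705]
contact_force: [-0.6, -0.2, -4.4]
opening: 0.0648
```

Run:
```python
from g import *
o=observe();print(o['eef_pos'],o['contact_force'],o['opening'],inv(o['eef_pos']),rel(rw(.15,.056,.109),sgn=-1))
d=snap('wrist','w9');a=cv2.imread('pics/w9.png');cv2.imwrite('pics/w9z.png',cv2.resize(a,None,fx=1.5,fy=1.5,interpolation=cv2.INTER_CUBIC))
```

```text
[0.49466391 0.10780811 0.10899419] [-0.59561679 -0.16214724 -4.36069528] 0.0648448694359971 [0.22756953 0.04744519] (array([-0.88,  0.  , -7.75]), array([ 0.   ,  0.003, -0.001]))
```

View pics/w9z.png

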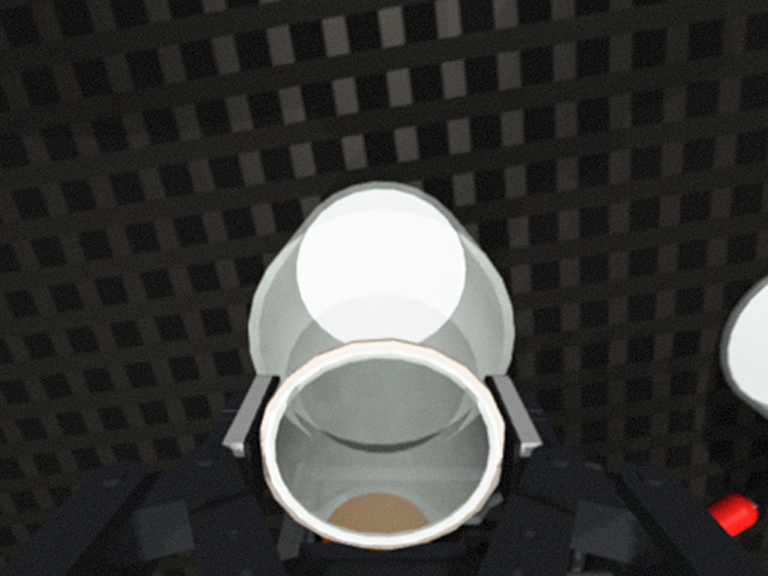

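Call:
jog_arm:
  commands:
    - {"wx":0,"wy":0,"wz":0,"dx":-0.4,"dy":0.06,"dz":-1,"hand":-0.45}
    - {"wx":0,"wy":0,"wz":0,"dx":-0.9,"dy":0.06,"dz":-2.5,"hand":-0.45}
    - {"wx":0,"wy":0.003,"wz":0,"dx":-0.9,"dy":0.06,"dz":-4,"hand":-0.45}
    - {"wx":0,"wy":0.003,"wz":0,"dx":-0.9,"dy":0.06,"dz":-5.5,"hand":-0.45}
    - {"wx":0,"wy":0.003,"wz":0,"dx":-0.9,"dy":0.06,"dz":-6.5,"hand":-0.45}

```text
t: 9.1
eef_pos: [0.4771, 0.0432, 0.109]
tcp_rot: [0.705, -0.054, 0.054, -0.705]
contact_force: [0.2, 1.1, -3.6]
opening: 0.0652
```

Call:
jog_arm:
  commands:
    - {"wx":0,"wy":0,"wz":0,"dx":0,"dy":0,"dz":-0.4,"hand":-0.45}
    - {"wx":0,"wy":0,"wz":0,"dx":0,"dy":0,"dz":-0.7,"hand":-0.45}
    - {"wx":0,"wy":0,"wz":0,"dx":0,"dy":0,"dz":-0.7,"hand":-0.45}

```text
t: 9.4
eef_pos: [0.4764, 0.0378, 0.1088]
tcp_rot: [-0.705, 0.054, -0.053, 0.705]
contact_force: [1.0, -0.5, -3.4]
opening: 0.0649
```

Run:
```python
from g import *
o=observe();print(o['eef_pos'],o['contact_force'],o['moment'],o['opening'],inv(o['eef_pos']),rel(rw(.145,.056,.109),sgn=-1))
d=snap('wrist','w10');a=cv2.imread('pics/w10.png');cv2.imwrite('pics/w10z.png',cv2.resize(a,None,fx=1.5,fy=1.5,interpolation=cv2.INTER_CUBIC))
d=snap('scene','s5');a=cv2.imread('pics/s5.png')[110:240,140:310];cv2.imwrite('pics/s5z.png',cv2.resize(a,None,fx=4.5,fy=4.5,interpolation=cv2.INTER_CUBIC))
d=snap('top','t5');a=cv2.imread('pics/t5.png')[170:290,180:360];cv2.imwrite('pics/t5z.png',cv2.resize(a,None,fx=4.4,fy=4.4,interpolation=cv2.INTER_CUBIC))
```

```text
[0.47637058 0.03775069 0.10877878] [ 0.99253494 -0.52183359 -3.44679005] [-0.0119065  -0.06238259 -0.06548983] 0.06492157992265477 [0.15556281 0.05504252] (array([-0.09, -0.02, -1.06]), array([ 0.   , -0.001, -0.   ]))
```

View pics/w10z.png

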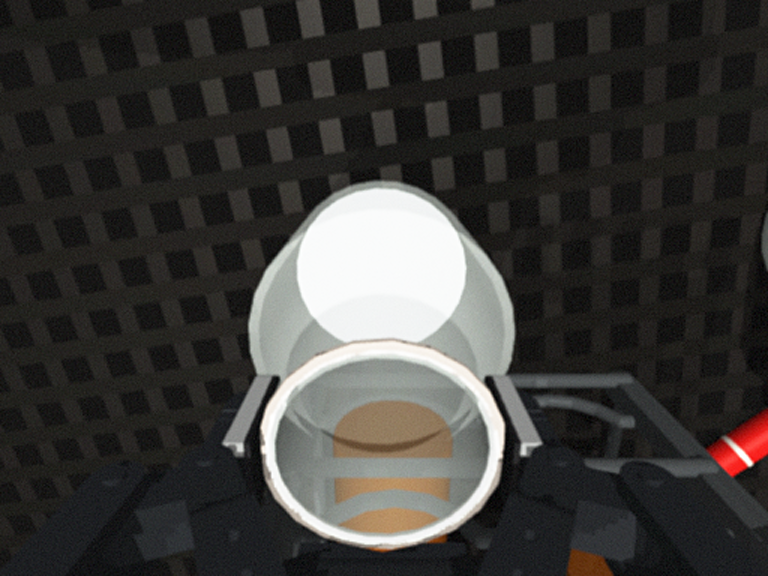

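View pics/s5z.png

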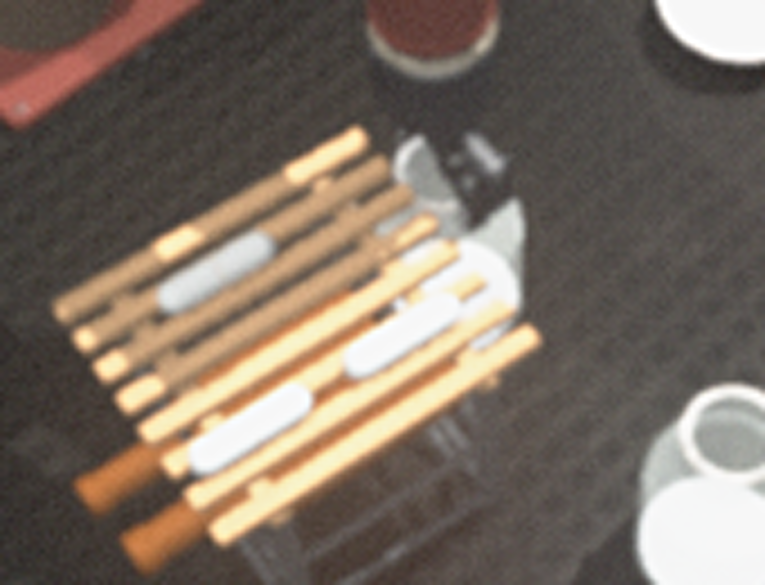

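View pics/t5z.png

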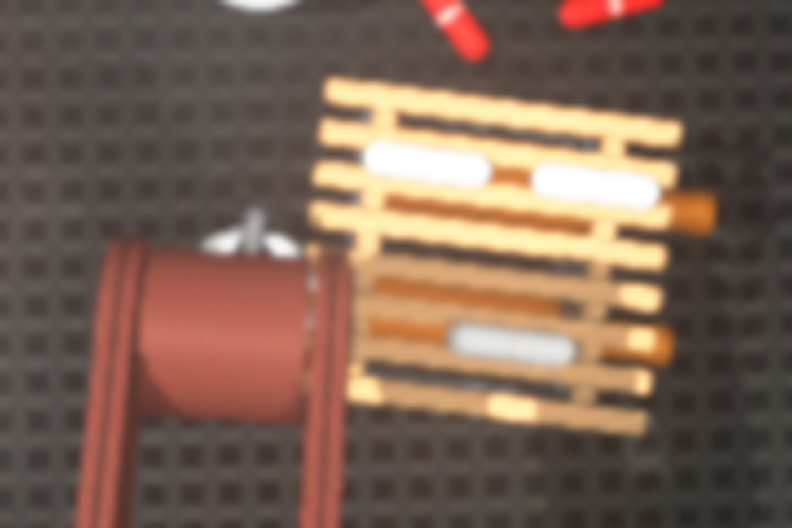

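Run:
```python
from g import *
W=load('w10');
for p in ((384,445),(384,341),(384,548)): print(inv(onz(W,p[0]/1.5,p[1]/1.5,.177)))
```

```text
[0.15917917 0.05428516]
[0.18962377 0.05429859]
[0.12328354 0.05426856]
```

Call:
jog_arm:
  commands:
    - {"wx":0,"wy":0,"wz":0,"dx":-0.1,"dy":0,"dz":-0.3,"hand":-0.45}
    - {"wx":0,"wy":0,"wz":0,"dx":-0.1,"dy":0,"dz":-0.5,"hand":-0.45}
    - {"wx":0,"wy":0,"wz":0,"dx":-0.1,"dy":0,"dz":-0.5,"hand":-0.45}

```text
t: 9.85
eef_pos: [0.4746, 0.0331, 0.1088]
tcp_rot: [0.705, -0.053, 0.053, -0.705]
contact_force: [-0.0, 0.9, -2.8]
opening: 0.0652
```

Call:
jog_arm:
  commands:
    - {"wx":0,"wy":0,"wz":0,"dx":0,"dy":0,"dz":-0.2,"hand":-0.45}
    - {"wx":0,"wy":0,"wz":0,"dx":0,"dy":0,"dz":-0.4,"hand":-0.45}
    - {"wx":0,"wy":0,"wz":0,"dx":0,"dy":0,"dz":-0.4,"hand":-0.45}

```text
t: 10.15
eef_pos: [0.4741, 0.029, 0.1088]
tcp_rot: [0.705, -0.053, 0.053, -0.705]
contact_force: [-0.0, -0.1, -1.7]
opening: 0.0651
```

Call:
jog_arm:
  commands:
    - {"wx":0,"wy":0,"wz":0,"dx":0,"dy":0,"dz":-0.2,"hand":-0.45}
    - {"wx":0,"wy":0,"wz":0,"dx":0,"dy":0,"dz":-0.2,"hand":-0.45}

```text
t: 10.35
eef_pos: [0.4739, 0.0273, 0.1089]
tcp_rot: [-0.705, 0.053, -0.053, 0.705]
contact_force: [1.1, 0.9, -4.0]
opening: 0.0654
```

Run:
```python
from g import *
o=observe();print(o['eef_pos'],o['contact_force'],o['moment'],inv(o['eef_pos']))
d=snap('wrist','w11');a=cv2.imread('pics/w11.png');cv2.imwrite('pics/w11z.png',cv2.resize(a,None,fx=1.5,fy=1.5,interpolation=cv2.INTER_CUBIC))
```

```text
[0.47389869 0.02731042 0.10890189] [ 1.10603518  0.88695744 -3.98556636] [ 0.23703784 -0.03185717  0.04319816] [0.14487012 0.05592331]
```

View pics/w11z.png

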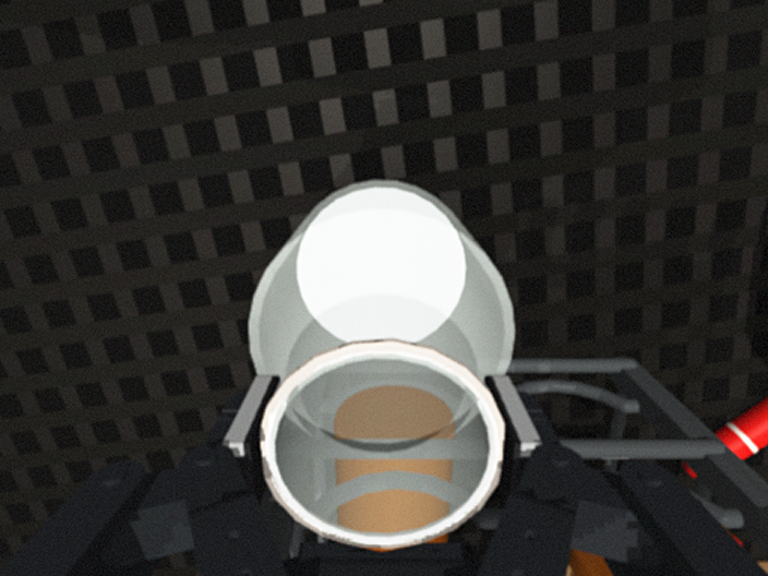

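The moment rise hints at first touch with the bar, and the rim axis is about 26 mm beyond the slats. I set it down and release.

Call:
jog_arm:
  commands:
    - {"wx":0,"wy":0,"wz":0,"dx":0,"dy":0.06,"dz":0,"hand":-0.45}
    - {"wx":0,"wy":0,"wz":0,"dx":0,"dy":0.06,"dz":0,"hand":-0.55}
    - {"wx":0,"wy":0,"wz":0,"dx":0,"dy":0.06,"dz":0,"hand":-1}
    - {"wx":0,"wy":0,"wz":0,"dx":0,"dy":0.06,"dz":0,"hand":-1}
    - {"wx":0,"wy":0,"wz":0,"dx":0,"dy":0.06,"dz":0,"hand":-1}

```text
t: 10.9
eef_pos: [0.4742, 0.0271, 0.1086]
tcp_rot: [0.705, -0.053, 0.054, -0.705]
contact_force: [1.0, -0.2, 0.3]
opening: 0.085
```

Call:
jog_arm:
  commands:
    - {"wx":0,"wy":0,"wz":0,"dx":0,"dy":-3,"dz":0,"hand":-1}
    - {"wx":0,"wy":0,"wz":0,"dx":0,"dy":-7,"dz":0,"hand":-1}
    - {"wx":0,"wy":0,"wz":0,"dx":0,"dy":-12,"dz":0,"hand":-1}
    - {"wx":0,"wy":0,"wz":0,"dx":0,"dy":-16,"dz":0,"hand":-1}
    - {"wx":0,"wy":0,"wz":0,"dx":0,"dy":-16,"dz":0,"hand":1}

```text
t: 11.4
eef_pos: [0.4775, 0.0269, 0.2757]
tcp_rot: [0.705, -0.049, 0.058, -0.705]
contact_force: [0.4, 0.2, 0.2]
opening: 0.0731
```

Run:
```python
from g import *
o=observe();print(o['eef_pos'],o['contact_force'],inv(o['eef_pos']),rel(rw(-.095,.056,.25),sgn=-1))
d=snap('wrist','w12');a=cv2.imread('pics/w12.png');cv2.imwrite('pics/w12z.png',cv2.resize(a,None,fx=1.5,fy=1.5,interpolation=cv2.INTER_CUBIC))
W=load('w12');print(proj(W,[rw(.145,.056,.176),rw(.178,.056,.176),rw(.112,.056,.176),rw(.12,.056,.2)])*1.5)
```

```text
[0.47748461 0.02685203 0.27566859] [0.35791625 0.24825242 0.17073398] [0.14495382 0.05230918] (array([ -0.38,   2.55, -24.  ]), array([-0.   , -0.001,  0.012]))
[[373.06511629 273.34000808]
 [372.69097874 218.58083665]
 [373.41445452 324.1451642 ]
 [373.18753278 327.74074091]]
```

View pics/w12z.png

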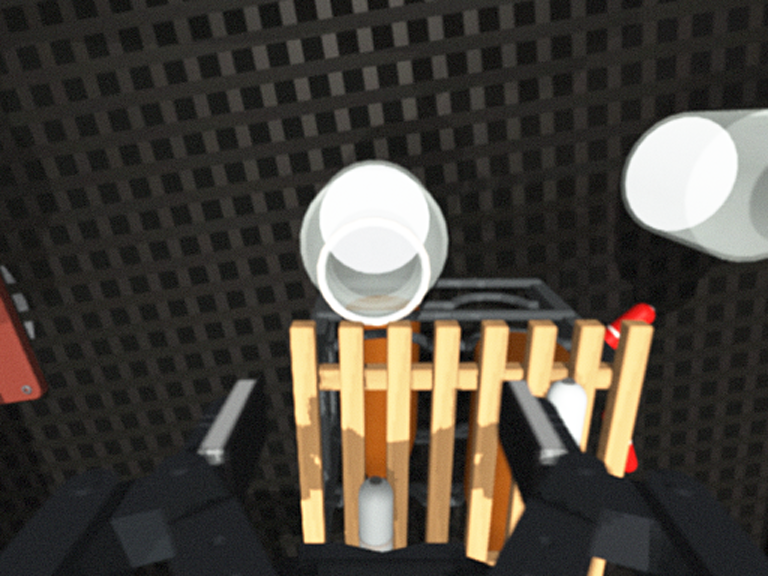

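The mouth centre is at (374,272) against a target of (373,273), which is aligned. I move behind stick_a with the fingers shut.

Call:
jog_arm:
  commands:
    - {"wx":0,"wy":0,"wz":0,"dx":-0.1,"dy":0,"dz":-5,"hand":1}
    - {"wx":0,"wy":0,"wz":0,"dx":-0.2,"dy":0,"dz":-10,"hand":1}
    - {"wx":0,"wy":0,"wz":0,"dx":-0.3,"dy":0,"dz":-15,"hand":1}
    - {"wx":0,"wy":0,"wz":0,"dx":-0.3,"dy":1,"dz":-20,"hand":1}
    - {"wx":0,"wy":0,"wz":0,"dx":-0.3,"dy":2,"dz":-24,"hand":1}

```text
t: 11.95
eef_pos: [0.4336, -0.2116, 0.2468]
tcp_rot: [-0.705, 0.054, -0.053, 0.705]
contact_force: [0.7, -0.3, 1.6]
opening: 0.0001
```

Call:
jog_arm:
  commands:
    - {"wx":0,"wy":0,"wz":0,"dx":0,"dy":0,"dz":0,"hand":1}
    - {"wx":0,"wy":0,"wz":0,"dx":0,"dy":0,"dz":0,"hand":1}

```text
t: 12.15
eef_pos: [0.4337, -0.2096, 0.2464]
tcp_rot: [-0.704, 0.055, -0.053, 0.706]
contact_force: [-0.7, 0.7, -1.1]
opening: 0.0001
```

Run:
```python
from g import *
o=observe();print(o['eef_pos'],o['contact_force'],o['opening'],inv(o['eef_pos']),rel(rw(-.095,.056,.19),sgn=-1))
d=snap('wrist','w13');a=cv2.imread('pics/w13.png');cv2.imwrite('pics/w13z.png',cv2.resize(a,None,fx=1.5,fy=1.5,interpolation=cv2.INTER_CUBIC))
```

```text
[ 0.43370938 -0.20958006  0.24641985] [-0.67191396  0.74283868 -1.05189844] 0.0001484939364858 [-0.09536743  0.06018968] (array([0.44, 5.64, 0.03]), array([-0.002, -0.003, -0.003]))
```

View pics/w13z.png

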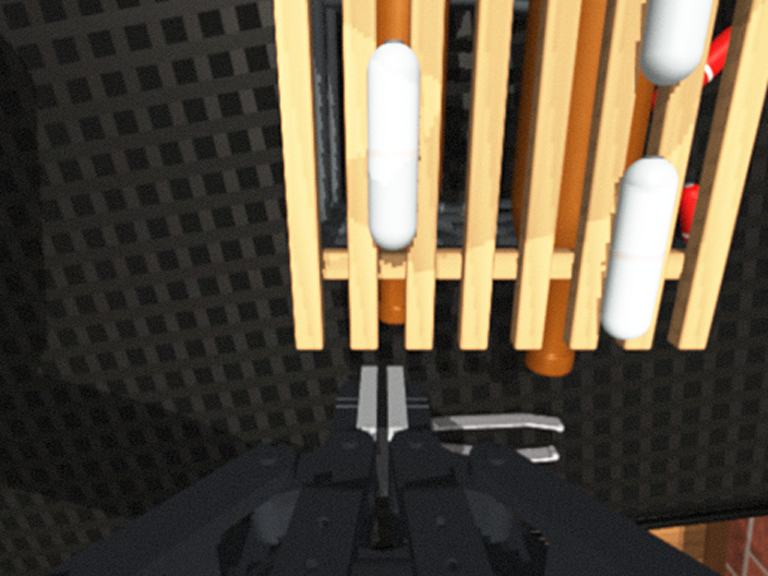

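Call:
jog_arm:
  commands:
    - {"wx":0,"wy":0,"wz":0,"dx":0.4,"dy":2,"dz":0,"hand":1}
    - {"wx":0,"wy":0,"wz":0,"dx":0.4,"dy":4,"dz":0,"hand":1}
    - {"wx":0,"wy":0,"wz":0,"dx":0.4,"dy":5.5,"dz":0,"hand":1}
    - {"wx":0,"wy":0,"wz":0,"dx":0.4,"dy":6.2,"dz":0,"hand":1}
    - {"wx":0,"wy":0,"wz":0,"dx":0.4,"dy":6.2,"dz":0,"hand":1}

```text
t: 12.7
eef_pos: [0.4384, -0.209, 0.1853]
tcp_rot: [-0.705, 0.053, -0.052, 0.706]
contact_force: [0.1, 0.5, -0.4]
opening: 0.0003
```

Run:
```python
from g import *
o=observe();print(o['eef_pos'],o['contact_force'],inv(o['eef_pos']))
d=snap('wrist','w14');a=cv2.imread('pics/w14.png');cv2.imwrite('pics/w14z.png',cv2.resize(a,None,fx=1.5,fy=1.5,interpolation=cv2.INTER_CUBIC))
d=snap('scene','s6');a=cv2.imread('pics/s6.png')[110:240,140:310];cv2.imwrite('pics/s6z.png',cv2.resize(a,None,fx=4.5,fy=4.5,interpolation=cv2.INTER_CUBIC))
```

```text
[ 0.43839266 -0.20899038  0.18532863] [ 0.10325224  0.45570113 -0.38161372] [-0.09408317  0.05564749]
```

View pics/w14z.png

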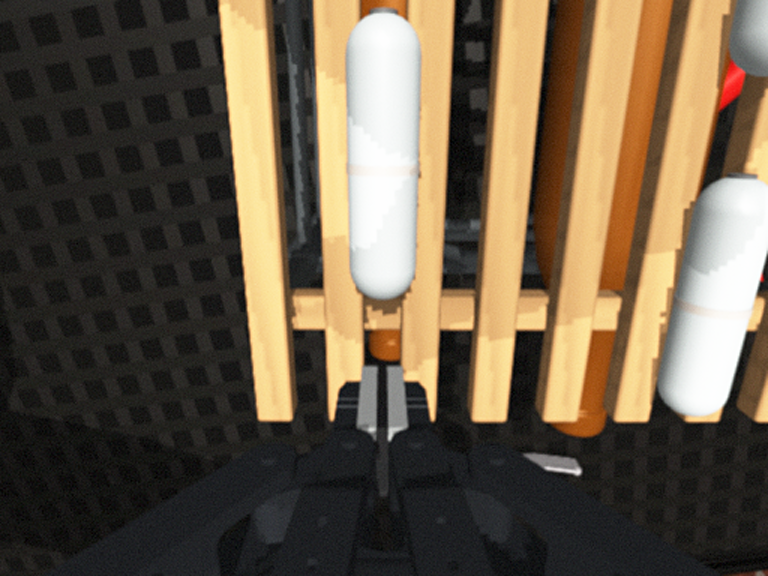

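View pics/s6z.png

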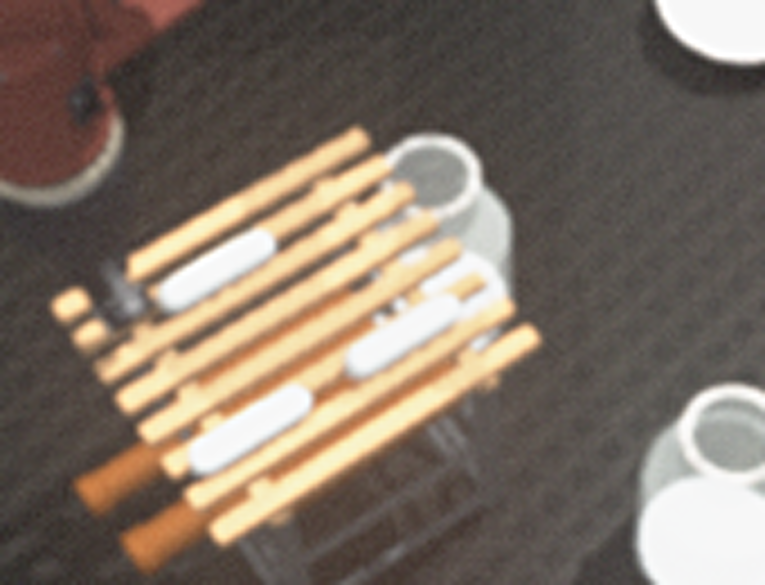

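Call:
jog_arm:
  commands:
    - {"wx":0,"wy":0,"wz":0,"dx":0,"dy":0.5,"dz":0,"hand":1}
    - {"wx":0,"wy":0,"wz":0,"dx":0,"dy":1,"dz":0,"hand":1}
    - {"wx":0,"wy":0,"wz":0,"dx":0,"dy":1.3,"dz":0,"hand":1}
    - {"wx":0,"wy":0,"wz":0,"dx":0,"dy":1.3,"dz":0,"hand":1}

```text
t: 13.2
eef_pos: [0.4384, -0.21, 0.1727]
tcp_rot: [-0.705, 0.054, -0.053, 0.705]
contact_force: [-0.6, -0.1, -0.5]
opening: 0.0002
```

Call:
jog_arm:
  commands:
    - {"wx":0,"wy":0,"wz":0,"dx":0,"dy":0.15,"dz":0,"hand":1}
    - {"wx":0,"wy":0,"wz":0,"dx":0,"dy":0.25,"dz":0,"hand":1}
    - {"wx":0,"wy":0,"wz":0,"dx":0,"dy":0.25,"dz":0,"hand":1}

```text
t: 13.5
eef_pos: [0.4387, -0.2102, 0.1707]
tcp_rot: [-0.705, 0.053, -0.053, 0.705]
contact_force: [-0.0, 0.1, 0.7]
opening: 0.0003
```

Call:
jog_arm:
  commands:
    - {"wx":0,"wy":0,"wz":0,"dx":0,"dy":0.15,"dz":0,"hand":1}
    - {"wx":0,"wy":0,"wz":0,"dx":0,"dy":0.25,"dz":0,"hand":1}
    - {"wx":0,"wy":0,"wz":0,"dx":0,"dy":0.25,"dz":0,"hand":1}

```text
t: 13.8
eef_pos: [0.4386, -0.2101, 0.1681]
tcp_rot: [-0.705, 0.053, -0.053, 0.705]
contact_force: [0.7, -0.7, -0.4]
opening: -0.0002
```

Call:
jog_arm:
  commands:
    - {"wx":0,"wy":0,"wz":0,"dx":0,"dy":0.1,"dz":0,"hand":1}
    - {"wx":0,"wy":0,"wz":0,"dx":0,"dy":0.15,"dz":0,"hand":1}
    - {"wx":0,"wy":0,"wz":0,"dx":0,"dy":0.15,"dz":0,"hand":1}

```text
t: 14.1
eef_pos: [0.4387, -0.2101, 0.1668]
tcp_rot: [-0.705, 0.053, -0.053, 0.705]
contact_force: [-1.6, -0.9, -0.0]
opening: 0.0002
```

Call:
jog_arm:
  commands:
    - {"wx":0,"wy":0,"wz":0,"dx":0,"dy":0.1,"dz":0,"hand":1}
    - {"wx":0,"wy":0,"wz":0,"dx":0,"dy":0.15,"dz":0,"hand":1}
    - {"wx":0,"wy":0,"wz":0,"dx":0,"dy":0.15,"dz":0,"hand":1}

```text
t: 14.4
eef_pos: [0.4386, -0.2101, 0.1651]
tcp_rot: [-0.705, 0.053, -0.053, 0.705]
contact_force: [-0.5, 0.1, -0.4]
opening: -0.0001
```

Run:
```python
from g import *
o=observe();print(o['eef_pos'],o['contact_force'],inv(o['eef_pos']))
d=snap('wrist','w15');a=cv2.imread('pics/w15.png');cv2.imwrite('pics/w15z.png',cv2.resize(a,None,fx=1.5,fy=1.5,interpolation=cv2.INTER_CUBIC))
W=load('w15');print(proj(W,rw(-.12,.056,.2))*1.5,inv(onz(W,392/1.5,367/1.5,.2)))
```

```text
[ 0.43860399 -0.21008818  0.16510381] [-0.50264792  0.10925724 -0.35545689] [-0.09513695  0.05527417]
[[379.21966909 453.10871377]] [-0.08606086  0.05172348]
```

View pics/w15z.png

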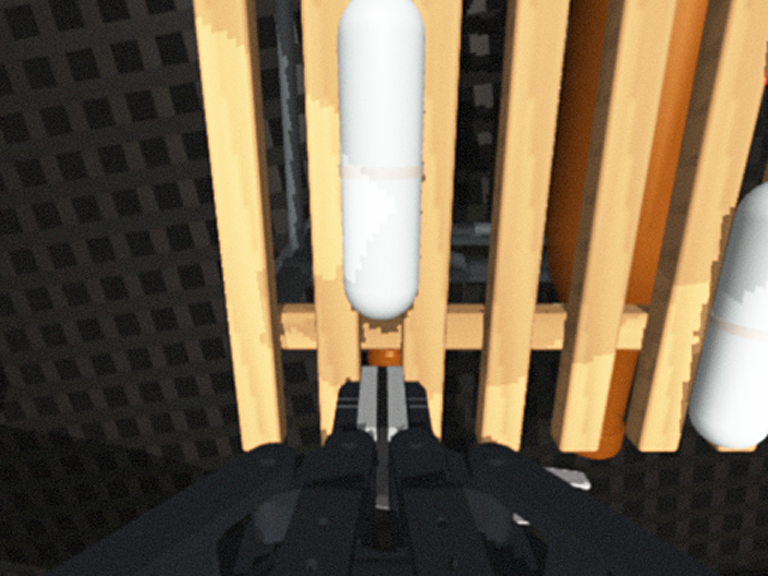

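Call:
jog_arm:
  commands:
    - {"wx":0,"wy":0,"wz":0,"dx":0,"dy":0.1,"dz":0,"hand":1}
    - {"wx":0,"wy":0,"wz":0,"dx":0,"dy":0.2,"dz":0,"hand":1}
    - {"wx":0,"wy":0,"wz":0,"dx":0,"dy":0.2,"dz":0,"hand":1}

```text
t: 14.75
eef_pos: [0.4386, -0.2101, 0.1631]
tcp_rot: [-0.705, 0.053, -0.053, 0.705]
contact_force: [-2.1, 0.5, -0.7]
opening: -0.0003
```

Call:
jog_arm:
  commands:
    - {"wx":0,"wy":0,"wz":0,"dx":0,"dy":0.1,"dz":0,"hand":1}
    - {"wx":0,"wy":0,"wz":0,"dx":0,"dy":0.2,"dz":0,"hand":1}
    - {"wx":0,"wy":0,"wz":0,"dx":0,"dy":0.2,"dz":0,"hand":1}

```text
t: 15.05
eef_pos: [0.4386, -0.2101, 0.1611]
tcp_rot: [-0.705, 0.053, -0.053, 0.705]
contact_force: [-1.8, 0.0, -0.8]
opening: 0.0001
```

Run:
```python
from g import *
o=observe();print(o['eef_pos'],o['contact_force'],inv(o['eef_pos']))
d=snap('wrist','w16');a=cv2.imread('pics/w16.png')[180:320,170:340];cv2.imwrite('pics/w16z.png',cv2.resize(a,None,fx=4.2,fy=4.2,interpolation=cv2.INTER_CUBIC))
d=snap('scene','s7');a=cv2.imread('pics/s7.png')[150:210,145:205];cv2.imwrite('pics/s7z.png',cv2.resize(a,None,fx=9,fy=9,interpolation=cv2.INTER_CUBIC))
```

```text
[ 0.43862055 -0.21010929  0.16107914] [-1.80632421  0.01031332 -0.79761564] [-0.09515534  0.05525464]
```

View pics/w16z.png

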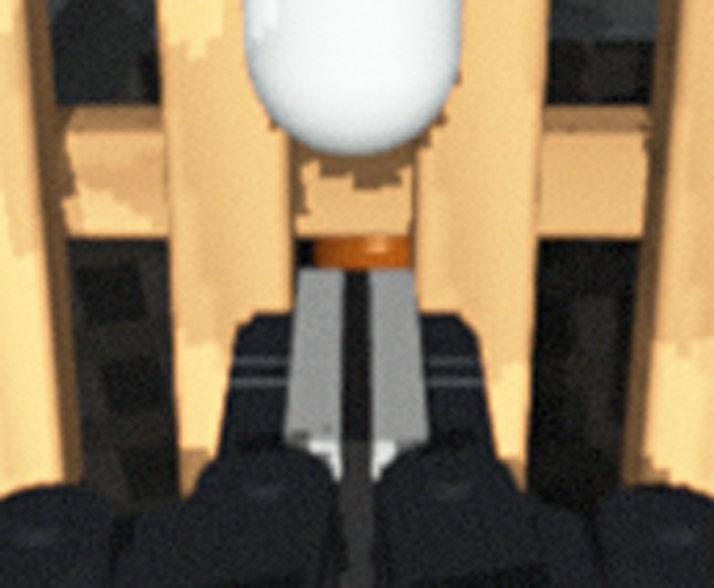

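View pics/s7z.png

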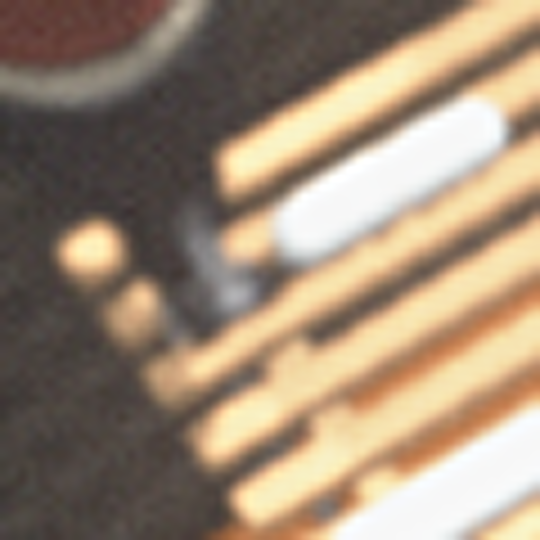

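The tips (silver, 119 px wide) just fit the 14 mm groove and are now slightly in it, so slat level is at TCP z≈0.166. I raise 8 mm and push stick_a.

Call:
jog_arm:
  commands:
    - {"wx":0,"wy":0,"wz":0,"dx":0,"dy":-0.8,"dz":0,"hand":1}
    - {"wx":0,"wy":0,"wz":0,"dx":0,"dy":-0.8,"dz":1,"hand":1}
    - {"wx":0,"wy":0,"wz":0,"dx":0,"dy":-0.8,"dz":2,"hand":1}
    - {"wx":0,"wy":0,"wz":0,"dx":0,"dy":-0.8,"dz":3,"hand":1}
    - {"wx":0,"wy":0,"wz":0,"dx":0,"dy":-0.8,"dz":4,"hand":1}

```text
t: 15.65
eef_pos: [0.4449, -0.1694, 0.1693]
tcp_rot: [-0.705, 0.053, -0.053, 0.705]
contact_force: [0.9, -0.2, 0.7]
opening: -0.0002
```

Call:
jog_arm:
  commands:
    - {"wx":0,"wy":0,"wz":0,"dx":0,"dy":0,"dz":1,"hand":1}
    - {"wx":0,"wy":0,"wz":0,"dx":0,"dy":0,"dz":2,"hand":1}
    - {"wx":0,"wy":0,"wz":0,"dx":0,"dy":0,"dz":3,"hand":1}
    - {"wx":0,"wy":0,"wz":0,"dx":0,"dy":0,"dz":4,"hand":1}
    - {"wx":0,"wy":0,"wz":0,"dx":0,"dy":0,"dz":4,"hand":1}

```text
t: 16.15
eef_pos: [0.4509, -0.1298, 0.1692]
tcp_rot: [-0.705, 0.053, -0.053, 0.705]
contact_force: [-0.7, -0.2, 0.1]
opening: -0.0001
```

Run:
```python
from g import *
o=observe();print(o['eef_pos'],o['contact_force'],inv(o['eef_pos']),rel(rw(.109,.056,.169),sgn=-1))
d=snap('wrist','w17');a=cv2.imread('pics/w17.png');cv2.imwrite('pics/w17z.png',cv2.resize(a,None,fx=1.5,fy=1.5,interpolation=cv2.INTER_CUBIC))
```

```text
[ 0.45090839 -0.12976265  0.16924389] [-0.68934317 -0.22157524  0.10775982] [-0.01387459  0.05513571] (array([-0.08,  0.03, 12.29]), array([-0.   ,  0.001, -0.   ]))
```

View pics/w17z.png

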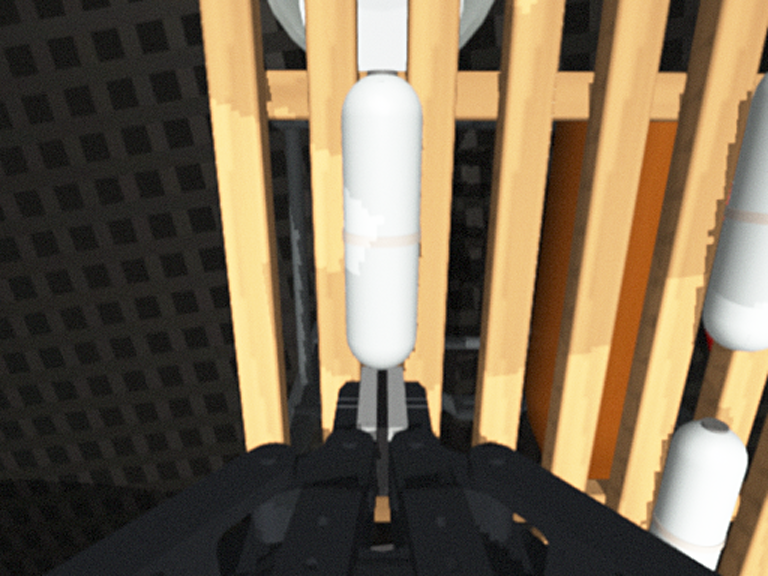

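The stick's tail (382,368) is at the fingertips and it slides well. I continue.

Call:
jog_arm:
  commands:
    - {"wx":0,"wy":0,"wz":0,"dx":0,"dy":0,"dz":1.3,"hand":1}
    - {"wx":0,"wy":0,"wz":0,"dx":0,"dy":0,"dz":2.6,"hand":1}
    - {"wx":0,"wy":0,"wz":0,"dx":0,"dy":0,"dz":3.9,"hand":1}
    - {"wx":0,"wy":0,"wz":0,"dx":-0.05,"dy":0,"dz":5.2,"hand":1}
    - {"wx":0,"wy":0,"wz":0,"dx":-0.05,"dy":0,"dz":6.2,"hand":1}

```text
t: 16.7
eef_pos: [0.4597, -0.0683, 0.1693]
tcp_rot: [-0.705, 0.053, -0.053, 0.705]
contact_force: [0.3, 0.3, -0.0]
opening: 0.0002
```

Call:
jog_arm:
  commands:
    - {"wx":0,"wy":0,"wz":0,"dx":0,"dy":0,"dz":0.5,"hand":1}
    - {"wx":0,"wy":0,"wz":0,"dx":0,"dy":0,"dz":1,"hand":1}
    - {"wx":0,"wy":0,"wz":0,"dx":0,"dy":0,"dz":1.5,"hand":1}
    - {"wx":0,"wy":0,"wz":0,"dx":0,"dy":0,"dz":2,"hand":1}
    - {"wx":0,"wy":0,"wz":0,"dx":0,"dy":0,"dz":2.3,"hand":1}

```text
t: 17.2
eef_pos: [0.4631, -0.0467, 0.1693]
tcp_rot: [-0.705, 0.053, -0.053, 0.705]
contact_force: [-0.1, -0.2, -0.6]
opening: 0.0001
```

Run:
```python
from g import *
o=observe();print(o['eef_pos'],o['contact_force'],inv(o['eef_pos']))
d=snap('wrist','w18');a=cv2.imread('pics/w18.png');cv2.imwrite('pics/w18z.png',cv2.resize(a,None,fx=1.5,fy=1.5,interpolation=cv2.INTER_CUBIC))
```

```text
[ 0.4631367 -0.0467148  0.1693003] [-0.06088146 -0.19130154 -0.64438502] [0.070068  0.0554801]
```

View pics/w18z.png

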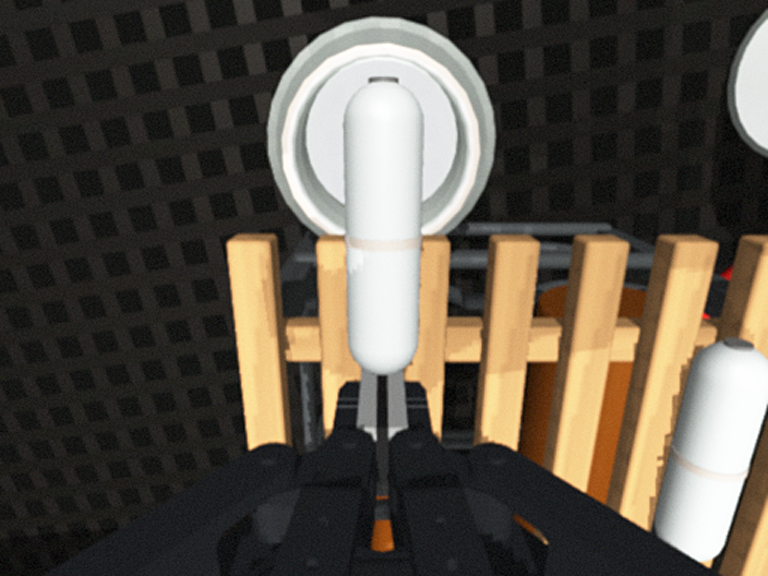

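The stick (383,80–372) is balanced at the slat ends with its nose over the mouth. I follow through.

Call:
jog_arm:
  commands:
    - {"wx":0,"wy":0,"wz":0,"dx":0,"dy":0,"dz":0.7,"hand":1}
    - {"wx":0,"wy":0,"wz":0,"dx":0,"dy":0,"dz":1.4,"hand":1}
    - {"wx":0,"wy":0,"wz":0,"dx":0,"dy":0,"dz":2.1,"hand":1}
    - {"wx":0,"wy":0,"wz":0,"dx":0,"dy":0,"dz":2.8,"hand":1}
    - {"wx":0,"wy":0,"wz":0,"dx":0,"dy":0,"dz":3.3,"hand":1}

```text
t: 17.75
eef_pos: [0.4681, -0.0136, 0.1693]
tcp_rot: [-0.705, 0.053, -0.053, 0.705]
contact_force: [-1.0, -0.0, -0.3]
opening: -0.0003
```

Run:
```python
from g import *
o=observe();print(o['eef_pos'],o['contact_force'],inv(o['eef_pos']))
d=snap('wrist','w19');a=cv2.imread('pics/w19.png');cv2.imwrite('pics/w19z.png',cv2.resize(a,None,fx=1.5,fy=1.5,interpolation=cv2.INTER_CUBIC))
```

```text
[ 0.46810795 -0.01357141  0.16929082] [-1.02193987 -0.04281886 -0.29969075] [0.10358211 0.05552749]
```

View pics/w19z.png

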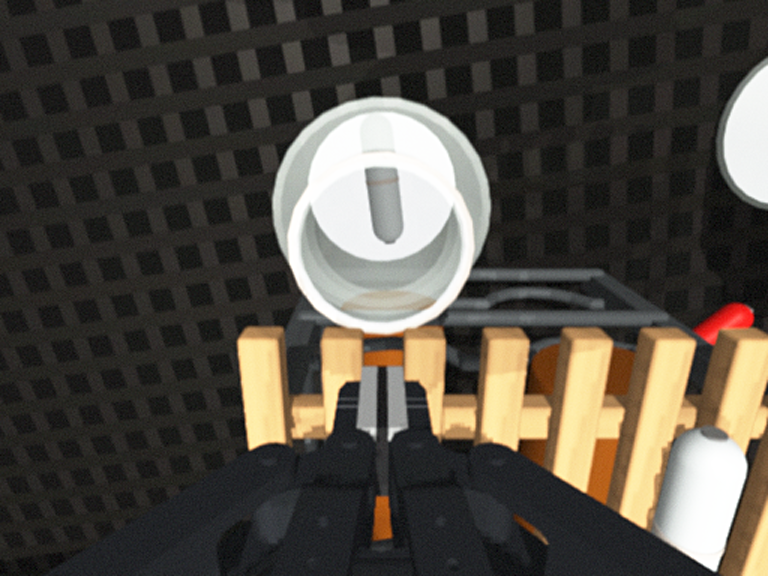

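Stick_a lies inside the carafe (383,180). Now I go back to the neck.

Run:
```python
from g import *
W=load('w19');print(inv(onz(W,381/1.5,151/1.5,.176)),inv(onz(W,381/1.5,334/1.5,.176)),inv(onz(W,288/1.5,235/1.5,.176)),inv(onz(W,475/1.5,235/1.5,.176)))
print(rel(rw(.145,.056,.26),sgn=-1))
```

```text
[0.17941408 0.05556873] [0.1118175  0.05561872] [0.15052329 0.08886614] [0.15049334 0.02195205]
(array([-0.05, -9.07,  4.1 ]), array([-0.,  0., -0.]))
```

Call:
jog_arm:
  commands:
    - {"wx":0,"wy":0,"wz":0,"dx":0,"dy":-4,"dz":0,"hand":1}
    - {"wx":0,"wy":0,"wz":0,"dx":0,"dy":-7,"dz":1,"hand":-1}
    - {"wx":0,"wy":0,"wz":0,"dx":0,"dy":-9,"dz":4.1,"hand":-1}
    - {"wx":0,"wy":0,"wz":0,"dx":0,"dy":-9,"dz":4.1,"hand":-1}
    - {"wx":0,"wy":0,"wz":0,"dx":0,"dy":-9,"dz":4.1,"hand":-1}

```text
t: 18.3
eef_pos: [0.4743, 0.0264, 0.2594]
tcp_rot: [0.705, -0.053, 0.053, -0.705]
contact_force: [0.5, -0.1, -0.0]
opening: 0.0581
```

Call:
jog_arm:
  commands:
    - {"wx":0,"wy":0,"wz":0,"dx":0,"dy":0,"dz":0,"hand":-1}
    - {"wx":0,"wy":0,"wz":0,"dx":0,"dy":0,"dz":0,"hand":-1}
    - {"wx":0,"wy":0,"wz":0,"dx":0,"dy":0,"dz":0,"hand":-1}

```text
t: 18.6
eef_pos: [0.4736, 0.0257, 0.2583]
tcp_rot: [0.705, -0.054, 0.053, -0.705]
contact_force: [0.3, 0.7, 0.5]
opening: 0.0853
```

Run:
```python
from g import *
o=observe();print(o['eef_pos'],o['contact_force'],o['opening'],inv(o['eef_pos']),rel(rw(.145,.056,.108),sgn=-1))
d=snap('wrist','w20');a=cv2.imread('pics/w20.png');cv2.imwrite('pics/w20z.png',cv2.resize(a,None,fx=1.5,fy=1.5,interpolation=cv2.INTER_CUBIC))
W=load('w20');print(proj(W,[rw(.145,.056,.176)])*1.5)
```

```text
[0.47364897 0.02568211 0.25828147] [0.25537816 0.70405827 0.54045976] 0.08531921110944743 [0.14322277 0.05592641] (array([ 0.02, 15.03,  0.18]), array([ 0.   , -0.002, -0.002]))
[[381.38819579 279.30351251]]
```

View pics/w20z.png

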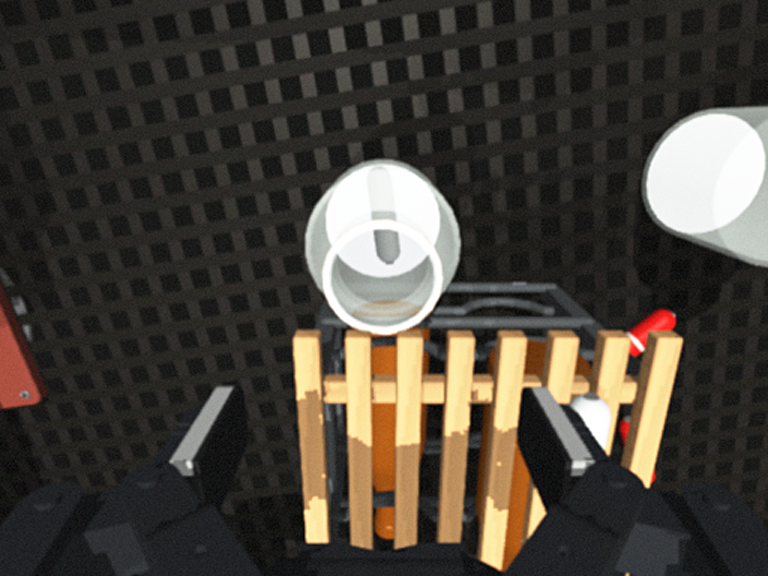

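The carafe is still in place, with its rim centre at (382,277). I descend and grip again.

Call:
jog_arm:
  commands:
    - {"wx":0,"wy":0,"wz":0,"dx":0,"dy":3.5,"dz":0.3,"hand":-1}
    - {"wx":0,"wy":0,"wz":0,"dx":0,"dy":7,"dz":0.3,"hand":-1}
    - {"wx":0,"wy":0,"wz":0,"dx":0,"dy":10.5,"dz":0.3,"hand":-1}
    - {"wx":0,"wy":0,"wz":0,"dx":0,"dy":13,"dz":0.3,"hand":-1}
    - {"wx":0,"wy":0,"wz":0,"dx":0,"dy":15,"dz":0.3,"hand":-1}

```text
t: 19.15
eef_pos: [0.4734, 0.029, 0.107]
tcp_rot: [-0.705, 0.054, -0.053, 0.705]
contact_force: [0.5, -0.2, 0.2]
opening: 0.0855
```

Call:
jog_arm:
  commands:
    - {"wx":0,"wy":0,"wz":0,"dx":0,"dy":0,"dz":0,"hand":-1}
    - {"wx":0,"wy":0,"wz":0,"dx":0,"dy":0,"dz":0,"hand":-0.7}
    - {"wx":0,"wy":0,"wz":0,"dx":0,"dy":0,"dz":0,"hand":-0.6}
    - {"wx":0,"wy":0,"wz":0,"dx":0,"dy":0,"dz":0,"hand":-0.45}
    - {"wx":0,"wy":0,"wz":0,"dx":0,"dy":0,"dz":0,"hand":-0.45}
  squeeze: 20

```text
t: 19.65
eef_pos: [0.4757, 0.029, 0.111]
tcp_rot: [0.705, -0.052, 0.054, -0.705]
contact_force: [-2.2, -0.3, 7.6]
opening: 0.0651
```

Run:
```python
from g import *
o=observe();print(o['eef_pos'],o['contact_force'],o['opening'],inv(o['eef_pos']))
d=snap('wrist','w21');a=cv2.imread('pics/w21.png');cv2.imwrite('pics/w21z.png',cv2.resize(a,None,fx=1.5,fy=1.5,interpolation=cv2.INTER_CUBIC))
```

```text
[0.47566841 0.02901517 0.11095808] [-2.18349267 -0.2760608   7.61281599] 0.0651283712670175 [0.14682063 0.05442879]
```

View pics/w21z.png

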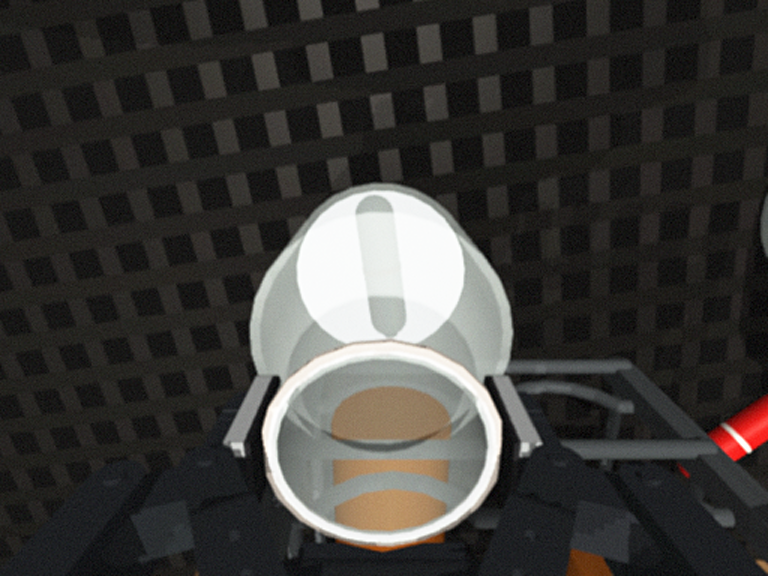

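Call:
jog_arm:
  commands:
    - {"wx":0,"wy":0,"wz":0,"dx":0,"dy":-0.13,"dz":0,"hand":-0.45}
    - {"wx":0,"wy":0,"wz":0,"dx":0,"dy":-0.13,"dz":0.5,"hand":-0.45}
    - {"wx":0,"wy":0,"wz":0,"dx":0,"dy":-0.13,"dz":1,"hand":-0.45}
    - {"wx":0,"wy":0,"wz":0,"dx":0.5,"dy":-0.13,"dz":1.5,"hand":-0.45}
    - {"wx":0,"wy":0,"wz":0,"dx":1.2,"dy":-0.13,"dz":1.5,"hand":-0.45}

```text
t: 20.2
eef_pos: [0.4891, 0.0432, 0.1111]
tcp_rot: [-0.705, 0.053, -0.053, 0.705]
contact_force: [-2.4, 0.5, 5.7]
opening: 0.0652
```

Run:
```python
from g import *
o=observe();print(o['eef_pos'],o['contact_force'],o['opening'],inv(o['eef_pos']),rel(rw(.16,-.056,.11),sgn=-1))
```

```text
[0.48908002 0.04324694 0.11109379] [-2.4372415   0.48351047  5.72787489] 0.06518159564660286 [0.1629001  0.04329932] (array([ 9.93,  0.11, -0.29]), array([-0.001,  0.   ,  0.   ]))
```

Call:
jog_arm:
  commands:
    - {"wx":0,"wy":0,"wz":0,"dx":0.2,"dy":-0.08,"dz":0,"hand":-0.45}
    - {"wx":0,"wy":0,"wz":0,"dx":1.0,"dy":-0.1,"dz":0,"hand":-0.45}
    - {"wx":0,"wy":0,"wz":0,"dx":2.2,"dy":-0.1,"dz":0,"hand":-0.45}
    - {"wx":0,"wy":0,"wz":0,"dx":3.5,"dy":-0.1,"dz":0,"hand":-0.45}
    - {"wx":0,"wy":0,"wz":0,"dx":4.8,"dy":-0.1,"dz":0,"hand":-0.45}

```text
t: 20.7
eef_pos: [0.5372, 0.0348, 0.1112]
tcp_rot: [-0.705, 0.054, -0.053, 0.705]
contact_force: [-1.5, 0.6, 1.3]
opening: 0.0651
```

Call:
jog_arm:
  commands:
    - {"wx":0,"wy":0,"wz":0,"dx":1.3,"dy":0,"dz":0,"hand":-0.45}
    - {"wx":0,"wy":0,"wz":0,"dx":2.6,"dy":0,"dz":0,"hand":-0.45}
    - {"wx":0,"wy":0,"wz":0,"dx":3.8,"dy":0,"dz":0,"hand":-0.45}
    - {"wx":0,"wy":0,"wz":0,"dx":4.8,"dy":0,"dz":0,"hand":-0.45}
    - {"wx":0,"wy":0,"wz":0,"dx":5.1,"dy":0,"dz":-0.2,"hand":-0.45}

```text
t: 21.2
eef_pos: [0.5875, 0.0253, 0.1113]
tcp_rot: [-0.705, 0.053, -0.053, 0.705]
contact_force: [-1.0, 2.1, 0.5]
opening: 0.0648
```

Run:
```python
from g import *
o=observe();print(o['eef_pos'],o['contact_force'],o['moment'],o['opening'],inv(o['eef_pos']),rel(rw(.148,-.056,.11),sgn=-1))
d=snap('wrist','w22');a=cv2.imread('pics/w22.png');cv2.imwrite('pics/w22z.png',cv2.resize(a,None,fx=1.5,fy=1.5,interpolation=cv2.INTER_CUBIC))
```

```text
[0.58754371 0.02527127 0.11126484] [-0.98593107  2.1183167   0.51598912] [0.25853759 0.09570869 0.03028886] 0.06483684483980624 [ 0.15987015 -0.05674588] (array([-0.07,  0.13, -1.19]), array([-0.   , -0.001,  0.   ]))
```

View pics/w22z.png

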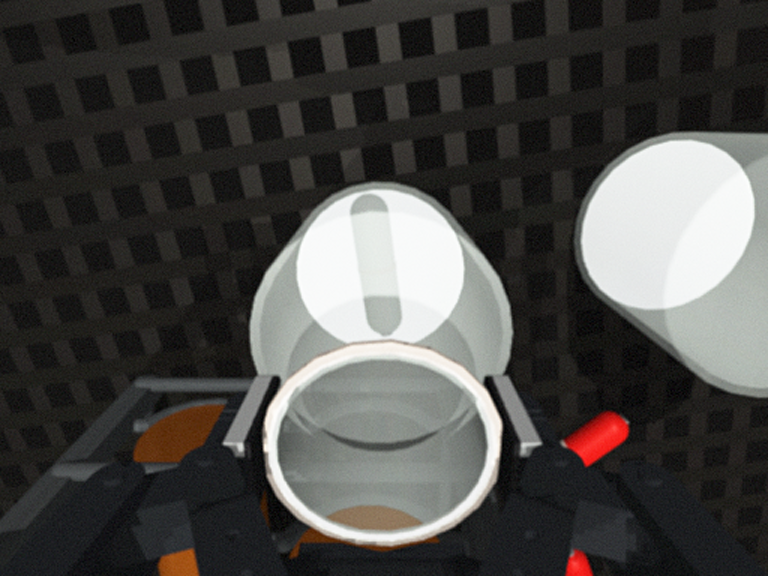

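Run:
```python
from g import *
W=load('w22')
for p in ((383,341),(383,545),(263,440),(501,440)): print(inv(onz(W,p[0]/1.5,p[1]/1.5,.177)))
```

```text
[ 0.19272456 -0.05719695]
[ 0.12606254 -0.05719967]
[ 0.16322118 -0.02461318]
[ 0.16313526 -0.08924933]
```

Call:
jog_arm:
  commands:
    - {"wx":0,"wy":0,"wz":0,"dx":-0.05,"dy":0,"dz":-0.4,"hand":-0.45}
    - {"wx":0,"wy":0,"wz":0,"dx":-0.05,"dy":0,"dz":-0.8,"hand":-0.45}
    - {"wx":0,"wy":0,"wz":0,"dx":-0.05,"dy":0,"dz":-1.1,"hand":-0.45}
    - {"wx":0,"wy":0,"wz":0,"dx":-0.05,"dy":0,"dz":-1.1,"hand":-0.45}

```text
t: 21.65
eef_pos: [0.5835, 0.0138, 0.1113]
tcp_rot: [0.705, -0.054, 0.053, -0.705]
contact_force: [0.1, -0.6, -3.4]
opening: 0.065
```

Call:
jog_arm:
  commands:
    - {"wx":0,"wy":0,"wz":0,"dx":0,"dy":0,"dz":-0.15,"hand":-0.45}
    - {"wx":0,"wy":0,"wz":0,"dx":0,"dy":0,"dz":-0.25,"hand":-0.45}
    - {"wx":0,"wy":0,"wz":0,"dx":0,"dy":0,"dz":-0.25,"hand":-0.45}

```text
t: 21.95
eef_pos: [0.5834, 0.0121, 0.1112]
tcp_rot: [-0.705, 0.054, -0.053, 0.705]
contact_force: [-0.8, 0.2, -3.7]
opening: 0.065
```

Run:
```python
from g import *
o=observe();print(o['eef_pos'],o['contact_force'],o['moment'],inv(o['eef_pos']))
```

```text
[0.58340729 0.01209417 0.11123832] [-0.83330769  0.22006936 -3.66093812] [0.03380257 0.01731569 0.02881572] [ 0.14622225 -0.05462912]
```

Call:
jog_arm:
  commands:
    - {"wx":0,"wy":0,"wz":0,"dx":0.1,"dy":0,"dz":-0.15,"hand":-0.45}
    - {"wx":0,"wy":0,"wz":0,"dx":0.1,"dy":0.06,"dz":-0.15,"hand":-0.45}
    - {"wx":0,"wy":0,"wz":0,"dx":0.1,"dy":0.06,"dz":-0.15,"hand":-0.55}
    - {"wx":0,"wy":0,"wz":0,"dx":0.1,"dy":0.06,"dz":-0.15,"hand":-1}
    - {"wx":0,"wy":0,"wz":0,"dx":0.1,"dy":0.06,"dz":-0.15,"hand":-1}

```text
t: 22.45
eef_pos: [0.5854, 0.01, 0.1116]
tcp_rot: [0.705, -0.053, 0.054, -0.705]
contact_force: [-0.2, -0.6, -0.5]
opening: 0.0852
```

Call:
jog_arm:
  commands:
    - {"wx":0,"wy":0,"wz":0,"dx":0,"dy":0,"dz":0,"hand":-1}
    - {"wx":0,"wy":0,"wz":0,"dx":0,"dy":-4,"dz":0,"hand":-1}
    - {"wx":0,"wy":0,"wz":0,"dx":0,"dy":-9,"dz":0,"hand":-1}
    - {"wx":0,"wy":0,"wz":0,"dx":0,"dy":-14,"dz":0,"hand":-1}
    - {"wx":0,"wy":0,"wz":0,"dx":0,"dy":-16,"dz":0,"hand":-1}

```text
t: 22.95
eef_pos: [0.5871, 0.01, 0.2778]
tcp_rot: [0.705, -0.05, 0.057, -0.705]
contact_force: [1.0, 0.6, 0.8]
opening: 0.0853
```

Run:
```python
from g import *
o=observe();print(o['eef_pos'],o['contact_force'],inv(o['eef_pos']),rel(rw(-.137,-.056,.25),sgn=-1))
d=snap('wrist','w23');a=cv2.imread('pics/w23.png');cv2.imwrite('pics/w23z.png',cv2.resize(a,None,fx=1.5,fy=1.5,interpolation=cv2.INTER_CUBIC))
W=load('w23');print(proj(W,[rw(.145,-.056,.176),rw(.12,-.056,.2)])*1.5)
```

```text
[0.58707545 0.01002364 0.27779854] [0.99794307 0.60370207 0.83845949] [ 0.14472429 -0.05856595] (array([ -0.26,   2.77, -28.17]), array([-0.   , -0.001,  0.009]))
[[375.43308295 271.85857318]
 [375.55837919 325.80673081]]
```

View pics/w23z.png

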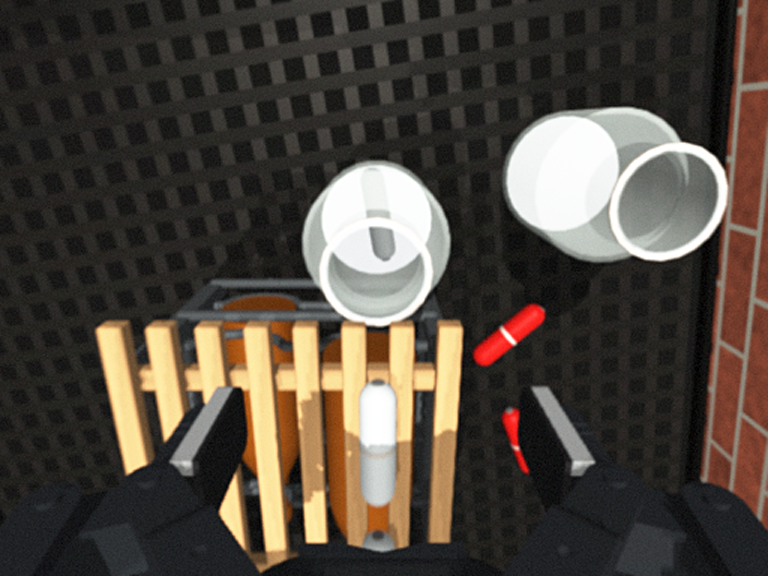

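Carafe aligned: rim centre (376,272), groove end at column 378. Next I go behind stick_c.

Call:
jog_arm:
  commands:
    - {"wx":0,"wy":0,"wz":0,"dx":0,"dy":0,"dz":-5,"hand":1}
    - {"wx":0,"wy":0,"wz":0,"dx":-0.1,"dy":0,"dz":-10,"hand":1}
    - {"wx":0,"wy":0,"wz":0,"dx":-0.2,"dy":0,"dz":-15,"hand":1}
    - {"wx":0,"wy":0,"wz":0,"dx":-0.2,"dy":0,"dz":-20,"hand":1}
    - {"wx":0,"wy":0,"wz":0,"dx":-0.2,"dy":0,"dz":-25,"hand":1}

```text
t: 23.5
eef_pos: [0.5444, -0.2383, 0.2709]
tcp_rot: [0.705, -0.053, 0.053, -0.705]
contact_force: [0.9, -0.4, -0.3]
opening: 0.012
```

Call:
jog_arm:
  commands:
    - {"wx":0,"wy":0,"wz":0,"dx":0,"dy":0,"dz":-2,"hand":1}
    - {"wx":0,"wy":0,"wz":0,"dx":0,"dy":0,"dz":-3.2,"hand":1}
    - {"wx":0,"wy":0,"wz":0,"dx":0,"dy":0,"dz":-3.2,"hand":1}
    - {"wx":0,"wy":0,"wz":0,"dx":0,"dy":0,"dz":-3.2,"hand":1}

```text
t: 23.9
eef_pos: [0.5404, -0.2671, 0.2708]
tcp_rot: [-0.705, 0.053, -0.053, 0.705]
contact_force: [-0.5, 0.1, 0.4]
opening: -0.0001
```

Run:
```python
from g import *
o=observe();print(o['eef_pos'],o['contact_force'],o['opening'],inv(o['eef_pos']),rel(rw(-.137,-.056,.17),sgn=-1))
d=snap('wrist','w24');a=cv2.imread('pics/w24.png');cv2.imwrite('pics/w24z.png',cv2.resize(a,None,fx=1.5,fy=1.5,interpolation=cv2.INTER_CUBIC))
W=load('w24');print(proj(W,[rw(-.12,-.056,.2),rw(-.137,-.056,.2)])*1.5)
```

```text
[ 0.54042948 -0.26706218  0.27082991] [-0.54467432  0.09395151  0.39143447] -8.572856063201694e-05 [-0.13622222 -0.0539342 ] (array([ 0.21, 10.08, -0.08]), array([-0.001, -0.   , -0.   ]))
[[385.1924759  260.0770858 ]
 [385.12434551 290.32845849]]
```

View pics/w24z.png

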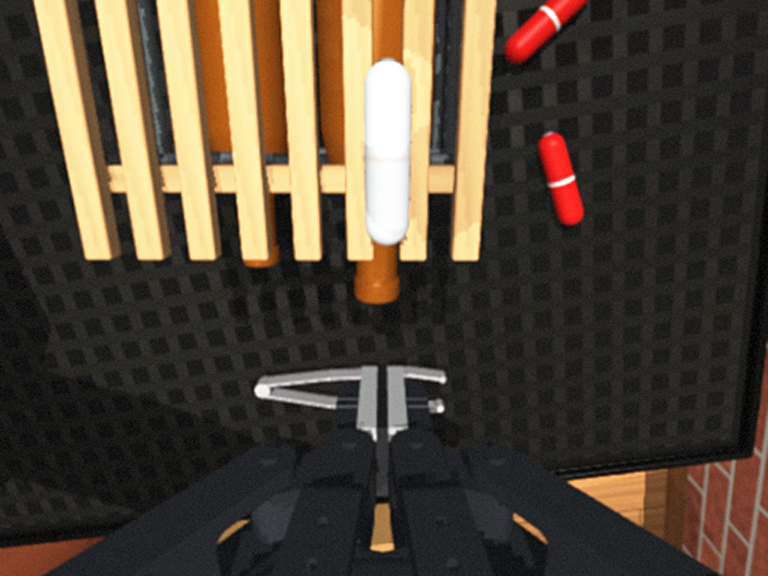

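Call:
jog_arm:
  commands:
    - {"wx":0,"wy":0,"wz":0,"dx":0.2,"dy":3,"dz":-0.3,"hand":1}
    - {"wx":0,"wy":0,"wz":0,"dx":0.2,"dy":6,"dz":-0.3,"hand":1}
    - {"wx":0,"wy":0,"wz":0,"dx":0.2,"dy":9,"dz":-0.3,"hand":1}
    - {"wx":0,"wy":0,"wz":0,"dx":0.2,"dy":10.1,"dz":-0.3,"hand":1}
    - {"wx":0,"wy":0,"wz":0,"dx":0.2,"dy":10.1,"dz":-0.3,"hand":1}

```text
t: 24.45
eef_pos: [0.541, -0.2694, 0.1681]
tcp_rot: [-0.704, 0.054, -0.052, 0.706]
contact_force: [-0.2, 0.2, 0.4]
opening: -0.0003
```

Call:
jog_arm:
  commands:
    - {"wx":0,"wy":0,"wz":0,"dx":0,"dy":0,"dz":1,"hand":1}
    - {"wx":0,"wy":0,"wz":0,"dx":0,"dy":0,"dz":2,"hand":1}
    - {"wx":0,"wy":0,"wz":0,"dx":0,"dy":0,"dz":3,"hand":1}
    - {"wx":0,"wy":0,"wz":0,"dx":0,"dy":0,"dz":4,"hand":1}
    - {"wx":0,"wy":0,"wz":0,"dx":0,"dy":0,"dz":4,"hand":1}

```text
t: 24.95
eef_pos: [0.5483, -0.2302, 0.1707]
tcp_rot: [-0.705, 0.052, -0.053, 0.705]
contact_force: [0.4, -0.2, 0.0]
opening: 0.0003
```

Run:
```python
from g import *
o=observe();print(o['eef_pos'],o['contact_force'],inv(o['eef_pos']),rel(rw(-.03,-.056,.1693),sgn=-1))
d=snap('wrist','w25');a=cv2.imread('pics/w25.png');cv2.imwrite('pics/w25z.png',cv2.resize(a,None,fx=1.5,fy=1.5,interpolation=cv2.INTER_CUBIC))
```

```text
[ 0.5482996  -0.23016287  0.17066572] [ 0.38617452 -0.16204377  0.00404902] [-0.09856048 -0.05619062] (array([-0.01,  0.14,  6.86]), array([-0.   ,  0.001,  0.001]))
```

View pics/w25z.png

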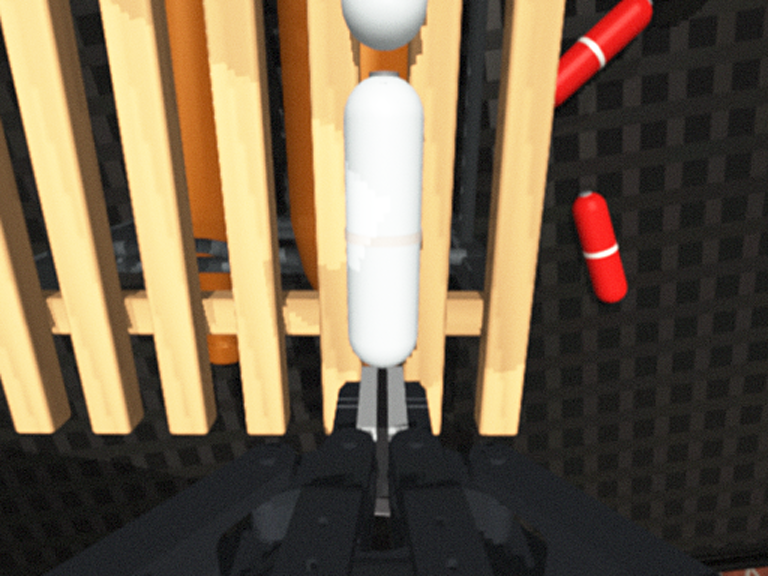

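Call:
jog_arm:
  commands:
    - {"wx":0,"wy":0,"wz":0,"dx":0,"dy":0.1,"dz":1.2,"hand":1}
    - {"wx":0,"wy":0,"wz":0,"dx":0,"dy":0.1,"dz":2.4,"hand":1}
    - {"wx":0,"wy":0,"wz":0,"dx":0,"dy":0.1,"dz":3.6,"hand":1}
    - {"wx":0,"wy":0,"wz":0,"dx":0,"dy":0.1,"dz":4.8,"hand":1}
    - {"wx":0,"wy":0,"wz":0,"dx":0,"dy":0.1,"dz":5.8,"hand":1}

```text
t: 25.5
eef_pos: [0.5566, -0.1731, 0.169]
tcp_rot: [-0.705, 0.053, -0.053, 0.705]
contact_force: [-0.1, 0.2, 0.2]
opening: -0.0003
```

Call:
jog_arm:
  commands:
    - {"wx":0,"wy":0,"wz":0,"dx":0,"dy":0,"dz":0.5,"hand":1}
    - {"wx":0,"wy":0,"wz":0,"dx":0,"dy":0,"dz":1,"hand":1}
    - {"wx":0,"wy":0,"wz":0,"dx":0,"dy":0,"dz":1.5,"hand":1}
    - {"wx":0,"wy":0,"wz":0,"dx":0,"dy":0,"dz":2,"hand":1}
    - {"wx":0,"wy":0,"wz":0,"dx":0,"dy":0,"dz":2.3,"hand":1}

```text
t: 26.0
eef_pos: [0.56, -0.1514, 0.169]
tcp_rot: [-0.705, 0.053, -0.053, 0.705]
contact_force: [-0.5, -0.9, 0.1]
opening: 0.0
```

Run:
```python
from g import *
o=observe();print(o['eef_pos'],o['contact_force'],inv(o['eef_pos']))
d=snap('wrist','w26');a=cv2.imread('pics/w26.png');cv2.imwrite('pics/w26z.png',cv2.resize(a,None,fx=1.5,fy=1.5,interpolation=cv2.INTER_CUBIC))
```

```text
[ 0.55995978 -0.15140313  0.16897162] [-0.46265755 -0.90921117  0.14071841] [-0.01894273 -0.05592657]
```

View pics/w26z.png

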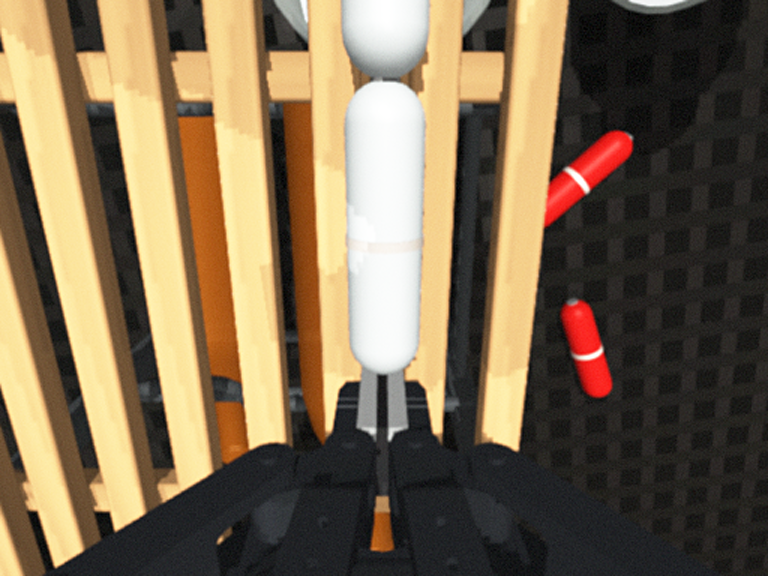

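Call:
jog_arm:
  commands:
    - {"wx":0,"wy":0,"wz":0,"dx":0,"dy":0,"dz":0.4,"hand":1}
    - {"wx":0,"wy":0,"wz":0,"dx":0,"dy":0,"dz":0.8,"hand":1}
    - {"wx":0,"wy":0,"wz":0,"dx":0,"dy":0,"dz":1.2,"hand":1}
    - {"wx":0,"wy":0,"wz":0,"dx":0,"dy":0,"dz":1.2,"hand":1}
    - {"wx":0,"wy":0,"wz":0,"dx":0,"dy":0,"dz":1.2,"hand":1}

```text
t: 26.55
eef_pos: [0.5618, -0.1397, 0.169]
tcp_rot: [0.705, -0.053, 0.053, -0.705]
contact_force: [1.0, 0.1, 0.5]
opening: -0.0003
```

Run:
```python
from g import *
o=observe();print(o['contact_force'],inv(o['eef_pos']))
d=snap('wrist','w27');a=cv2.imread('pics/w27.png');cv2.imwrite('pics/w27z.png',cv2.resize(a,None,fx=1.5,fy=1.5,interpolation=cv2.INTER_CUBIC))
d=snap('scene','s8');a=cv2.imread('pics/s8.png')[110:240,140:310];cv2.imwrite('pics/s8z.png',cv2.resize(a,None,fx=4.5,fy=4.5,interpolation=cv2.INTER_CUBIC))
```

```text
[1.02335761 0.14722038 0.45738696] [-0.0071129  -0.05597181]
```

View pics/w27z.png

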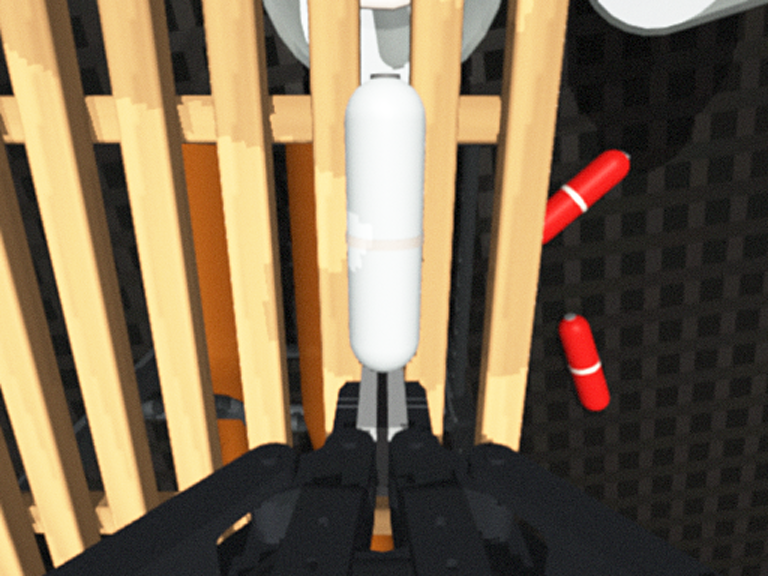

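View pics/s8z.png

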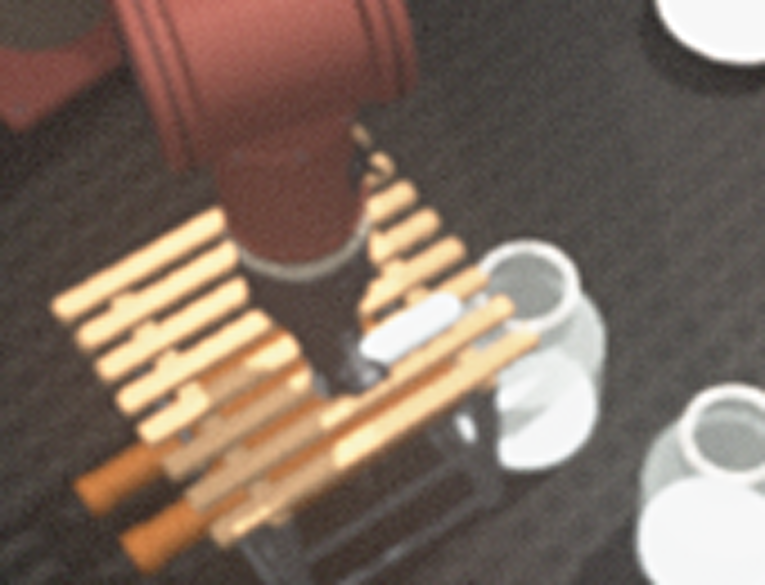

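Stick_b has tipped off. I advance stick_c to just before its balance point and look into the carafe.

Call:
jog_arm:
  commands:
    - {"wx":0,"wy":0,"wz":0,"dx":0,"dy":0,"dz":1.2,"hand":1}
    - {"wx":0,"wy":0,"wz":0,"dx":0,"dy":0,"dz":2.4,"hand":1}
    - {"wx":0,"wy":0,"wz":0,"dx":0,"dy":0,"dz":3.6,"hand":1}
    - {"wx":0,"wy":0,"wz":0,"dx":0,"dy":0,"dz":4.6,"hand":1}
    - {"wx":0,"wy":0,"wz":0,"dx":0,"dy":0,"dz":4.8,"hand":1}

```text
t: 27.15
eef_pos: [0.5691, -0.0906, 0.169]
tcp_rot: [-0.705, 0.053, -0.053, 0.705]
contact_force: [0.4, -0.1, 0.2]
opening: -0.0003
```

Run:
```python
from g import *
o=observe();print(o['contact_force'],inv(o['eef_pos']))
d=snap('wrist','w28');a=cv2.imread('pics/w28.png');cv2.imwrite('pics/w28z.png',cv2.resize(a,None,fx=1.5,fy=1.5,interpolation=cv2.INTER_CUBIC))
d=snap('scene','s9');a=cv2.imread('pics/s9.png')[140:240,200:310];cv2.imwrite('pics/s9z.png',cv2.resize(a,None,fx=5.5,fy=5.5,interpolation=cv2.INTER_CUBIC))
```

```text
[ 0.39325703 -0.11332403  0.17164225] [ 0.04252814 -0.05588314]
```

View pics/w28z.png

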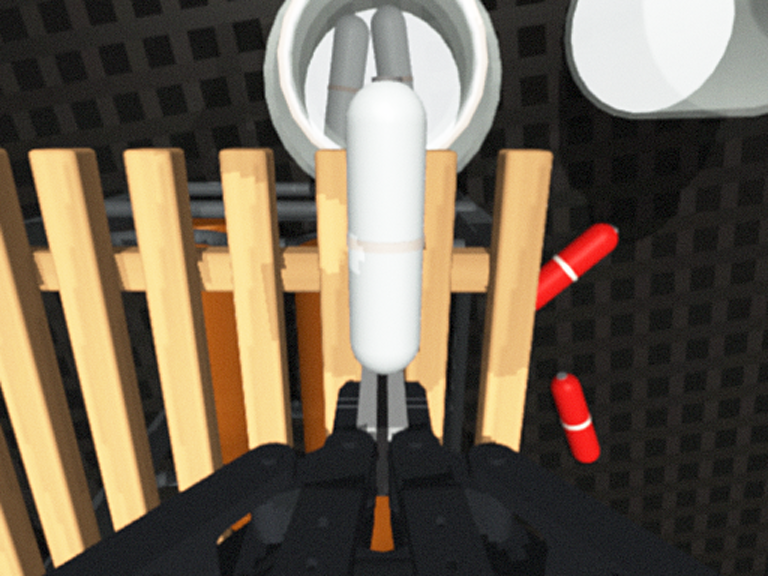

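View pics/s9z.png

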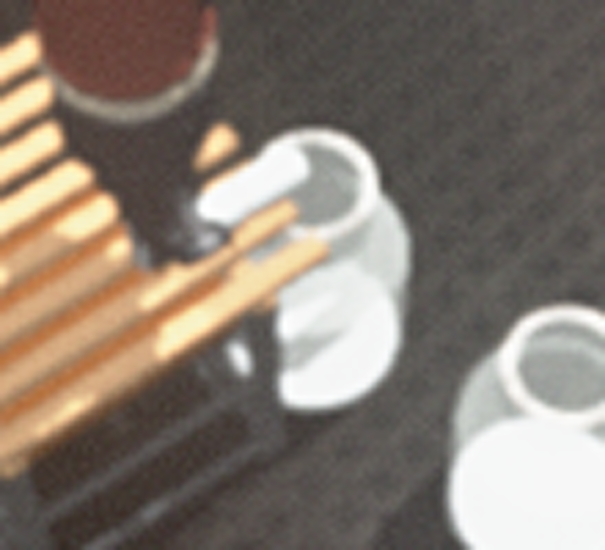

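Two sticks lie inside the carafe (at (345,75) and (393,45)), and the mouth is still under the groove. I push stick_c over.

Call:
jog_arm:
  commands:
    - {"wx":0,"wy":0,"wz":0,"dx":0,"dy":0,"dz":0.8,"hand":1}
    - {"wx":0,"wy":0,"wz":0,"dx":0,"dy":0,"dz":1.6,"hand":1}
    - {"wx":0,"wy":0,"wz":0,"dx":0,"dy":0,"dz":2.2,"hand":1}
    - {"wx":0,"wy":0,"wz":0,"dx":0,"dy":0,"dz":2.7,"hand":1}
    - {"wx":0,"wy":0,"wz":0,"dx":0,"dy":0,"dz":3.2,"hand":1}

```text
t: 27.75
eef_pos: [0.5738, -0.0603, 0.169]
tcp_rot: [0.705, -0.053, 0.053, -0.705]
contact_force: [0.1, 0.2, 0.2]
opening: -0.0
```

Call:
jog_arm:
  commands:
    - {"wx":0,"wy":0,"wz":0,"dx":0,"dy":0,"dz":0.7,"hand":1}
    - {"wx":0,"wy":0,"wz":0,"dx":0,"dy":0,"dz":1.4,"hand":1}
    - {"wx":0,"wy":0,"wz":0,"dx":0,"dy":0,"dz":2.1,"hand":1}
    - {"wx":0,"wy":0,"wz":0,"dx":0,"dy":0,"dz":2.9,"hand":1}
    - {"wx":0,"wy":0,"wz":0,"dx":0,"dy":0,"dz":2.9,"hand":1}

```text
t: 28.25
eef_pos: [0.5782, -0.0309, 0.169]
tcp_rot: [-0.705, 0.053, -0.053, 0.705]
contact_force: [0.7, -0.9, -0.7]
opening: 0.0001
```

Run:
```python
from g import *
o=observe();print(o['contact_force'],inv(o['eef_pos']))
d=snap('wrist','w29');a=cv2.imread('pics/w29.png');cv2.imwrite('pics/w29z.png',cv2.resize(a,None,fx=1.5,fy=1.5,interpolation=cv2.INTER_CUBIC))
```

```text
[ 0.71609722 -0.88320972 -0.7069611 ] [ 0.10293451 -0.0559626 ]
```

View pics/w29z.png

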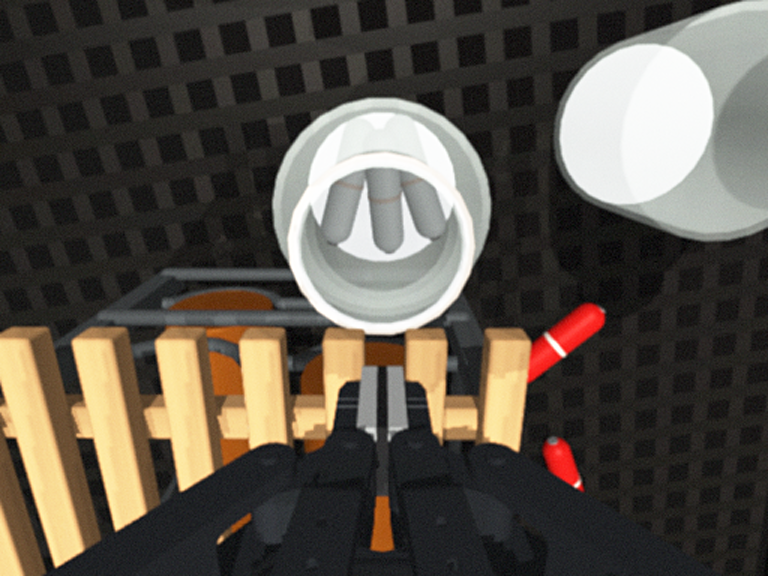

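All three sticks are inside, at (342,190), (387,190) and (420,190). I raise the arm clear, recheck and hand in.

Call:
jog_arm:
  commands:
    - {"wx":0,"wy":0,"wz":0,"dx":0,"dy":-4,"dz":-1,"hand":1}
    - {"wx":0,"wy":0,"wz":0,"dx":0,"dy":-8,"dz":-3,"hand":1}
    - {"wx":0,"wy":0,"wz":0,"dx":0,"dy":-12,"dz":-6,"hand":1}
    - {"wx":0,"wy":0,"wz":0,"dx":0,"dy":-14,"dz":-9,"hand":1}
    - {"wx":0,"wy":0,"wz":0,"dx":0,"dy":-14,"dz":-9,"hand":1}

```text
t: 28.8
eef_pos: [0.5658, -0.1251, 0.3137]
tcp_rot: [0.706, -0.052, 0.057, -0.704]
contact_force: [-0.7, -0.2, 0.5]
opening: 0.0002
```

Call:
jog_arm:
  commands:
    - {"wx":0,"wy":0,"wz":0,"dx":0,"dy":0,"dz":0,"hand":1}
    - {"wx":0,"wy":0,"wz":0,"dx":0,"dy":0,"dz":0,"hand":1}
    - {"wx":0,"wy":0,"wz":0,"dx":0,"dy":0,"dz":0,"hand":1}

```text
t: 29.1
eef_pos: [0.564, -0.1199, 0.3072]
tcp_rot: [-0.705, 0.054, -0.052, 0.705]
contact_force: [-0.0, 0.4, -0.7]
opening: -0.0003
```

Run:
```python
from g import *
d=snap('scene','s10');a=cv2.imread('pics/s10.png');cv2.imwrite('pics/s10z.png',cv2.resize(a,None,fx=1.5,fy=1.5,interpolation=cv2.INTER_CUBIC))
d=snap('wrist','w30')
o=observe();print(o['t'],o['contact_force'],o['dq'].round(3),o['eef_pos'])
```

```text
29.2 [-0.27105569  0.51628506 -0.06114127] [-0.002 -0.004 -0.007 -0.001  0.002 -0.   ] [ 0.56424745 -0.12001261  0.30771631]
```

View pics/s10z.png

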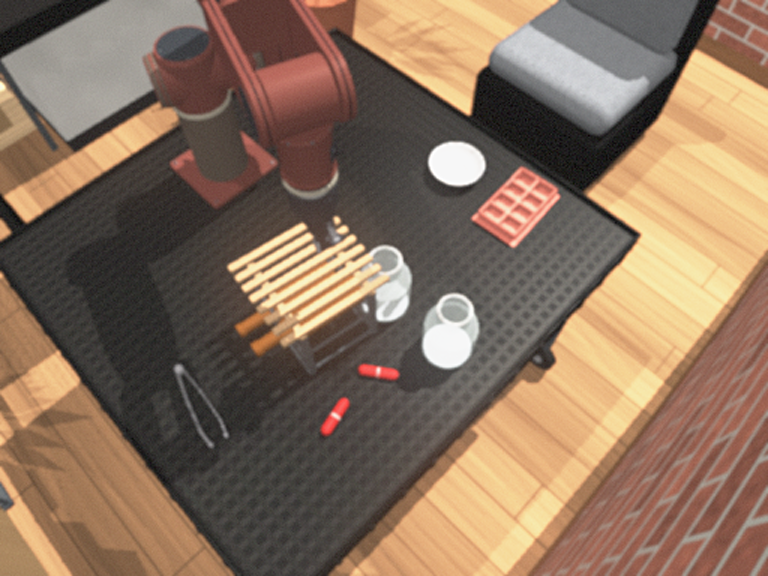

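View pics/w30.png

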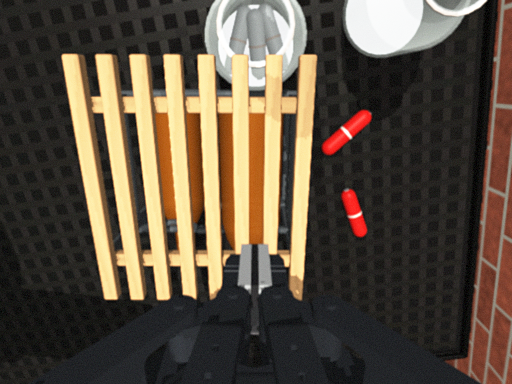

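The slats are empty, the three sticks are in the upright carafe at (258,40), everything else is in place, and the gripper is clear.

```bash
python3 -c "
from cell import *
print(hand_in())"
```

```text
the job is handed in; nothing more can be done
None
```

All three sticks are inside the carafe, which stands upright at groove b, and the job was handed in at about 29 s of the 70 s allowed.

- **What I did:** I gripped the carafe lightly by the neck, slid it to groove a and pushed stick_a in. Then I slid it to groove b and pushed stick_c along, so stick_b fell in first and stick_c followed after I had paused to check.
- **Last checks:** The final pictures show three sticks in the carafe and empty slats. The dish, ice mould, tongs, bottles, the other carafe and the red look-alikes look undisturbed. The gripper was clear, with its force reading at noise level.
- **What disagreed:**
  - The fingertips turned out to be about 33–37 mm short of the stated TCP. My first closing on the neck therefore passed over the rim and pressed on it with about 5 N. The carafe did not move, and I shifted all later heights to match.
  - The grip took up nearly all of the carafe's weight during part of both slides, so it may have lifted slightly, by roughly a millimetre at most. At the start of the second slide the gripper pressed down with 6–8 N instead, without visible tipping.
  - At groove b I felt no clear contact with the cross bar. I placed the carafe there by its measured position.
- **Not measured:** I judged the carafe's tilt and whether the sticks were at rest only from the pictures.

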